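Set up the heat-protection tester

TASK

Set up the heat tester for a calibration run. Lift the gate lever out of its right-hand notch, swing it through the slot to the left-hand notch and let it drop fully home, so that the carriage comes out to the loading end; with it there, take the solid shield plate off the post and lay it flat in the middle of the insulating board, stack every windowed aperture plate fully down on the carriage's D-post, and put the sensor block on top of them, also down on the post. Then lift the lever out again, take it back to the right-hand notch and let it drop fully home, so that the loaded carriage stands over the heater; do not knock over the glass beaker.

Things in the scene. Friction and masses are not known exactly. Their poses are not given: they have to be found in the camera images.
- gate_lever (a joint): Swing of the gate lever about its pivot, rad. 0: in the right-hand notch, leaning 0.5 rad from vertical towards -y of lever_pivot; 1.0: in the left-hand notch, leaning 0.5 rad towards +y. The carriage is linked to it and runs 0.15 m to the left as the lever goes from 0 to 1. It stays where it is left (friction about 3 N at the grip).
- gate_grip (a joint): How far the lever's stem, with its grip and cross pin, is pulled out along the stem, m (0 to 0.028), against weight and spring (4 to 6 N); it drops back when released. 0: the pin is fully home in a notch. The tooth between the two notches of the quadrant plates is 12 mm high: the pin passes over it, or rests on it, at 12 mm or more.
- lever_pivot (a point): On the lever's pivot axis, in the plane of the stem, 62 mm above the bench; fixed to the tester, a low stainless box 270 x 400 x 50 mm with the lever on the robot's side and the carriage on rails beyond. Axes are the tester's: x away from the robot (also the pivot axis), y to the left along the rails, z up.
- lever_grip (a point): Middle of the lever's black grip, a round bar of 24 mm diameter and 92 mm length at the top of the stem, parallel to x of lever_pivot. This point is on the bar's axis, at x = -48 mm from lever_pivot, 150 mm (plus gate_grip) from the pivot axis; 25 mm of free bar either side. Pinch it from above, closing along y of lever_pivot; it may turn between the fingers. Stem 12 mm thick.
- post (a point): Foot of the D-post, on its axis, level with the carriage's flat top (120 x 64 mm, 22 mm above the deck); moves with the carriage. Post: 44 mm high along z, round radius 13 mm, flat 6 mm from the axis on the +x side, top 8 mm tapered. A plate fits with its hole axis on the post and its x along this x: its centre is then 27 mm along x and 4 mm (+ 8 mm per plate below) up.
- shield_mid (a point): Solid dark steel shield plate (no window), 100 x 56 x 8 mm, with the same D-hole; sits on the post at the start. Point and axes as for the aperture plates: centre, 4 mm above its underside; hole axis at x = -27 mm. Mass 0.32 kg.
- plate1_mid (a point): Stainless aperture plate (may be absent), 100 x 56 x 8 mm: 36 mm square window at one end, D-hole through the other. Point: its centre, 4 mm above its underside. x: along it, from the D-hole to the window. Hole axis at x = -27 mm; round radius 14.3 mm, flat 7.3 mm from that axis on the +x side, square to x. 0.2 to 0.35 kg; grasp across the 56 mm width at its middle. All plates alike, any order.
- plate2_mid (a point): Stainless aperture plate (may be absent), 100 x 56 x 8 mm: 36 mm square window at one end, D-hole through the other. Point: its centre, 4 mm above its underside. x: along it, from the D-hole to the window. Hole axis at x = -27 mm; round radius 14.3 mm, flat 7.3 mm from that axis on the +x side, square to x. 0.2 to 0.35 kg; grasp across the 56 mm width at its middle. All plates alike, any order.
- plate3_mid (a point): Stainless aperture plate (may be absent), 100 x 56 x 8 mm: 36 mm square window at one end, D-hole through the other. Point: its centre, 4 mm above its underside. x: along it, from the D-hole to the window. Hole axis at x = -27 mm; round radius 14.3 mm, flat 7.3 mm from that axis on the +x side, square to x. 0.2 to 0.35 kg; grasp across the 56 mm width at its middle. All plates alike, any order.
- plate4_mid (a point): Stainless aperture plate (may be absent), 100 x 56 x 8 mm: 36 mm square window at one end, D-hole through the other. Point: its centre, 4 mm above its underside. x: along it, from the D-hole to the window. Hole axis at x = -27 mm; round radius 14.3 mm, flat 7.3 mm from that axis on the +x side, square to x. 0.2 to 0.35 kg; grasp across the 56 mm width at its middle. All plates alike, any order.
- sensor_bail (a point): Sensor block: white, 100 x 56 x 26 mm, same D-hole right through (axis at x = -30 mm from this point), steel bail handle on top. Point: middle of the bail's bar, 54 mm above the underside; bar 10 mm diameter, 44 mm long along y, 23 mm free below: pinch it closing along x. x: from the hole to the other end. 59 mm high, 0.45 kg. Seated on n plates: 54 + 8 n mm above point post.
- board_top (a point): Pale insulating board, 140 (x) x 110 (y) x 12 mm, fixed on the bench at the left. Point: centre of its top.
- beaker: Bystander: glass beaker, 64 mm diameter, 85 mm tall, upright at the far side. Origin at its underside, z up.
Not all that is in view belongs to the job. Leave any green look-alike of the part that bears plate3_mid alone.

How it is judged (in metres and radians):
On the way, in this order (a step that is already met when the one before it is completed fails the run):
1. the lever stands in the left-hand notch, dropped home (carriage at the loading end) (value of joint gate_lever above 0.95 rad and value of joint gate_grip below 0.004 m), for 0.3 s.
2. with the lever still in the left-hand notch, every aperture plate and, above them, the sensor block are fully down on the D-post (all of step 1 and x of plate1_mid in the frame of post between 0.02 and 0.034 m and y of plate1_mid in the frame of post between -0.009 and 0.009 m and z of each of plate1_mid, plate2_mid, plate3_mid, plate4_mid in the frame of post below 0.032 m and angle between each of plate1_mid, plate2_mid, plate3_mid, plate4_mid, sensor_bail's own z axis and vertical below 0.08 rad and x of plate2_mid in the frame of post between 0.02 and 0.034 m and y of plate2_mid in the frame of post between -0.009 and 0.009 m and x of plate3_mid in the frame of post between 0.02 and 0.034 m and y of plate3_mid in the frame of post between -0.009 and 0.009 m and x of plate4_mid in the frame of post between 0.02 and 0.034 m and y of plate4_mid in the frame of post between -0.009 and 0.009 m and x of sensor_bail in the frame of post between 0.023 and 0.037 m and y of sensor_bail in the frame of post between -0.009 and 0.009 m and z of sensor_bail in the frame of post below 0.0905 m), for 0.3 s.
At the end, for the whole second after the job is handed in: Lever home in the right-hand notch (0.05 rad, grip within 4 mm of down); all plates present, and the sensor block above them, flat (0.08 rad) and fully down on the D-post (centres within 7 mm); the shield lies flat on the board, centre within 40 mm of the board's; all at rest (value of joint gate_lever below 0.05 rad and value of joint gate_grip below 0.004 m and x of plate1_mid in the frame of post between 0.02 and 0.034 m and y of plate1_mid in the frame of post between -0.009 and 0.009 m and z of each of plate1_mid, plate2_mid, plate3_mid, plate4_mid in the frame of post below 0.032 m and angle between each of plate1_mid, plate2_mid, plate3_mid, plate4_mid, sensor_bail, shield_mid's own z axis and vertical below 0.08 rad and x of plate2_mid in the frame of post between 0.02 and 0.034 m and y of plate2_mid in the frame of post between -0.009 and 0.009 m and x of plate3_mid in the frame of post between 0.02 and 0.034 m and y of plate3_mid in the frame of post between -0.009 and 0.009 m and x of plate4_mid in the frame of post between 0.02 and 0.034 m and y of plate4_mid in the frame of post between -0.009 and 0.009 m and x of sensor_bail in the frame of post between 0.023 and 0.037 m and y of sensor_bail in the frame of post between -0.009 and 0.009 m and z of sensor_bail in the frame of post below 0.0905 m and horizontal distance between shield_mid and board_top below 0.04 m and z of shield_mid in the frame of board_top below 0.008 m and linear speed of each of sensor, shield below 0.02 m/s); the robot touches nothing.
It fails at once if the glass beaker is knocked over (angle between beaker's own z axis and vertical above 0.5 rad).
Of plate1, plate2, plate3, plate4 only 2 to 4 are there at a start; the rules pass over those that are not, and their reading is None.
At some moment in a run one of plate1, plate2, plate3, plate4, sensor may be knocked a few centimetres aside while the robot is not near it.
Once in a run the grip may slacken for a moment while it holds something.
It also fails if it takes over 210 s, if anything falls off the work surface, if the arm or the gripper's body presses on something with over 40 N, if the wrist force passes 120 N, or if a joint passes its speed limit or range.

ROBOT

A 6-joint arm with a two-finger parallel gripper is mounted at the origin on the work surface. World frame = base frame: x ahead of the robot, y to its left, z up, the work surface at z = 0. Lengths are in mm, angles in rad, forces in N, time in s.
With the tool pointing down it reaches from about 300 to 875 mm from the base axis. Payload 4.2 kg.
Tool frame: the origin (TCP) lies at the very end of the fingers, on their centre line; the grasp point (between the pads) lies 19 mm behind it; z points along the fingers, y is the line along which they close (so a half turn about z gives the same grasp; the last joint's range is limited). The gripper opens to 85 mm and grips with 20 to 120 N. Pads are 22 mm wide; open, the fingers measure 114 mm over their backs; the gripper's body (76 mm by 85 mm) begins 54 mm behind the grasp point. The pads swing forward as they close: fully open they stand 13 mm farther back than shut.
Start: joints at [1.241, 0.32, 1.565, -0, 1.257, -0.02], TCP at [175.301, 547.641, 231.338] pointing down, gripper open.
Joint ranges: [-3.11, 3.11], [-0.84, 2.01], [0.21, 2.61], [-1.34, 4.49], [0.05, 2.63], [-2.56, 2.56]. Speed limits (rad/s): [2.57, 2.57, 3.14, 3.14, 3.14, 3.14].

INTERFACE

Orientations are given as a 3x3 rotation matrix whose columns are the frame's x, y, z axes.
In Python, from rig import * gives the robot as it stands.
- The arm moves only by the tool apply_moves, never from a script. Its argument "steps" is a list that holds one entry, the list of rows, each a list of 7 numbers: the closure, from -1 (fully open) to 1 (shut), so that 0 is half open, then the shift along the tool's x, y, z in units of 50 mm (1.0 is 50 mm), then the turn, a rotation vector about the tool's x, y, z in degrees. In form: [[[gripper, tx, ty, tz, rx, ry, rz], ...]]. A call has exactly 10 rows; each row shifts and turns the commanded pose from where the row before left it, along the tool's axes as they then stand; what a row does not reach is not made up. A row lasts 1/10 s, in which the tool goes at most 50 mm and 8.59 degrees, less where a joint would pass 70% of its speed; a pose out of reach is approached as far as the arm can. A call is refused whole if a number of a shift passes 1 or a number of a turn 8.59, either way. A call with a gripper value outside its range is refused whole. The fingers move at their own pace and stop on an object; "squeeze" is the grip in N (left out, the last holds). Time passes only in rows, so rows that do not move let the fingers close, or fill a call up. It gives the time, the measured TCP pose, the force, the opening and the grip force at its end, in the units of the state.
- observe(): the state, without advancing time (a new reading comes with each control period).
- capture(name): name is "scene" or "top"; returns (picture, depth): 400x640x3 uint8, blue, green, red; 400x640 float32, mm along the optical axis (not along the pixel's ray), 0 where there is no reading.
- get_calibration(name): a dict with "vertical_fov" (degrees; the focal length in pixels is half the picture's height over the tangent of half this angle, whatever the lens; pixels are square), "cx", "cy" (the principal point, pixels), "distortion" ([k1, k2, p1, p2, k3] as OpenCV has them; the pictures are not rectified), "eye" and "orientation" of the camera in the world. Camera axes: x right, y up, looking along -z (the intrinsics and any distortion apply to the point x, -y, -z); pixel columns grow to the right and rows downward; lengths in mm; the calibration is good to about 2 mm. A picture is of the moment at which its call begins. get_calibration takes no time and is no camera call.
- hand_in(): hands the job in; it is judged then, once.
The state is a dict: "time": time; "joint_pos": joint angles; "joint_velocities": joint speeds; "joint_efforts": joint torques, N m; "eef_pos": TCP position; "tool_rot": TCP orientation; "wrist_force": force on the tool from outside, world axes, zero at the start; "torque": the same for the moment, N m; "finger_gap": finger opening in mm; "gripper_force": force on a finger pad.
Only numpy, scipy, OpenCV 4.12 (cv2) and the standard library are available. Lean on these libraries where they do the work, as an engineer would, in place of code of your own. Each camera call takes 0.05 s, during which the arm holds its last target. There are 200 camera calls.

## Working session

There is one attempt and no reset: what is moved stays moved. The work goes in short steps, Python scripts to look and compute and a tool call to move; the robot and the scene stay as the last step left them, time stands still between calls to the robot, and variables do not carry over. Pictures are saved under pics/ and viewed, at most 14 in all, crops included, and the job is handed in when it is done.

Besides the shell and the picture viewer there is one more tool, called as a command line: name --argument value ..., lists and objects as JSON in quotes. apply_moves: Moves the arm, as the interface text tells. Its arguments: {"type":"object","properties":{"steps":{"type":"array","items":{"type":"array","items":{"type":"array","items":{"type":"number"}}}},"squeeze":{"type":"number"}},"required":["steps"]}

```bash
ls; mkdir -p pics
cat > h.py <<'E'
from rig import *
import numpy as np, cv2
def cal(n):
    c=get_calibration(n); f=200/np.tan(np.radians(c['vertical_fov'])/2)
    K=np.array([[f,0,c['cx']],[0,f,c['cy']],[0,0,1.]])
    return K,np.array(c['distortion'],float),np.array(c['eye'],float),np.array(c['orientation'],float)
def rays(n,uv):
    K,D,e,R=cal(n); p=cv2.undistortPoints(np.array(uv,float).reshape(-1,1,2),K,D).reshape(-1,2)
    d=np.c_[p[:,0],-p[:,1],-np.ones(len(p))]
    return e,d@R.T
def onz(n,uv,z):
    e,d=rays(n,uv); t=(z-e[2])/d[:,2]; return e+d*t[:,None]
def cloud(n,depth):
    v,u=np.mgrid[0:400,0:640]; e,d=rays(n,np.c_[u.ravel(),v.ravel()])
    return (e+d*depth.reshape(-1,1)).reshape(400,640,3)
def proj(n,P):
    K,D,e,R=cal(n); q=(np.array(P,float).reshape(-1,3)-e)@R; q=q*[1,-1,-1]
    return cv2.projectPoints(q,np.zeros(3),np.zeros(3),K,D)[0].reshape(-1,2)
E
python3 - <<'E'
from h import *
for n in('scene','top'):
    p,d=capture(n); cv2.imwrite(f'pics/{n}0.png',p); np.savez(f'{n}0.npz',p=p,d=d)
    K,D,e,R=cal(n); print(n,K[0,0],K[:2,2],D,e,R.round(3).tolist())
print(observe())
E
```

```text
pics
scene 473.16821358446776 [320.34772294 202.55876439] [-0.09180546  0.          0.          0.          0.        ] [1179.21473052 -586.53971072  770.72039496] [[0.651, -0.436, 0.621], [0.759, 0.352, -0.549], [0.021, 0.828, 0.56]]
top 451.852138481865 [317.37125488 201.36344467] [0.02895386 0.         0.         0.         0.        ] [ 359.72952484   59.48959407 1437.68533731] [[-0.016, 0.997, -0.076], [-1.0, -0.015, 0.014], [0.013, 0.077, 0.997]]
{'time': 0.1, 'joint_pos': array([ 1.24097510e+00,  3.20234574e-01,  1.56556071e+00,  3.45784747e-05,
        1.25742267e+00, -1.99812196e-02]), 'joint_velocities': array([-0.00084125, -0.00231299, -0.00183814, -0.000527  ,  0.00099693,
       -0.00055015]), 'joint_efforts': array([ 1.92639927e-03, -4.16412485e+01, -2.34705108e+01,  2.09544755e-04,
        4.80480507e-03, -7.96978441e-06]), 'eef_pos': array([175.15923488, 547.21504867, 230.56112652]), 'tool_rot': array([[-9.52379089e-01,  3.04915987e-01, -5.57511881e-04],
       [ 3.04916490e-01,  9.52377867e-01, -1.52703777e-03],
       [ 6.53437469e-05, -1.62431341e-03, -9.99998679e-01]]), 'wrist_force': array([-0.27385567, -0.75589474, -0.68292583]), 'torque': array([-0.00889859, -0.00080966,  0.02850651]), 'gripper_force': 0.0, 'finger_gap': 85.4679414315136}
```

View pics/scene0.png

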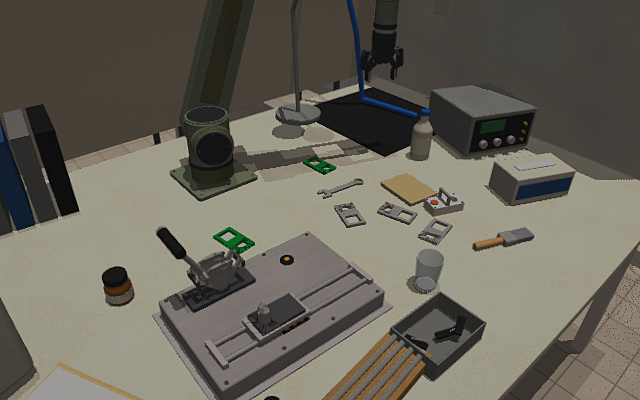

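View pics/top0.png

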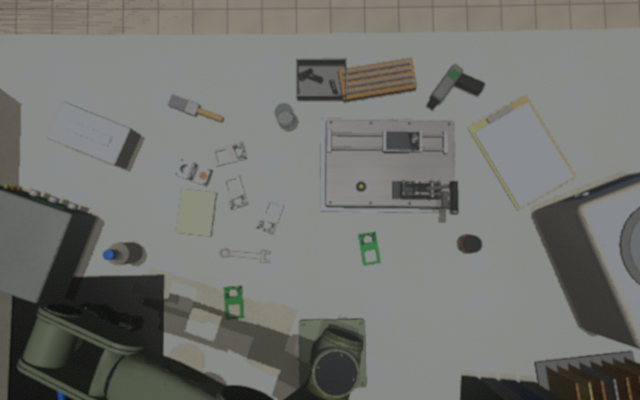

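The pictures show the lever on the right-hand side of the tester at scene (180,250) and top (450,195). The carriage with the dark shield is at scene (275,312) and top (403,140). There are three bare aperture plates at top (231,154), (236,193) and (270,217), the sensor at (194,172), the board at (196,212) and the beaker at (286,117). Next I'll enlarge these areas.

Run:
```python
from h import *
t=np.load('top0.npz'); s=np.load('scene0.npz')
a=cv2.resize(np.clip(t['p'][125:240,165:295].astype(float)*1.3,0,255).astype('uint8'),None,fx=6,fy=5,interpolation=2)
a=cv2.resize(t['p'][130:240,165:295],None,fx=5,fy=5,interpolation=2)
cv2.imwrite('pics/a.png',a)
cv2.imwrite('pics/b.png',cv2.resize(s['p'][170:250,330:470],None,fx=5.5,fy=5.5,interpolation=2))
cv2.imwrite('pics/c.png',cv2.resize(s['p'][220:390,150:390],None,fx=3.3,fy=3.3,interpolation=2))
for n,m in(('top',t),('scene',s)):
    C=cloud(n,m['d'])
    pts={'top':[(403,140),(388,128),(350,165),(350,290),(196,212),(194,172),(231,154),(452,195),(286,117)],'scene':[(275,312),(350,300),(400,250),(408,188),(436,210),(350,215),(172,242)]}[n]
    for u,v in pts: print(n,u,v,C[v,u].round(1))
# depth noise on board
C=cloud('top',t['d']); print(C[200:225,185:207,2].mean(),C[200:225,185:207,2].std())
```

```text
top 403 140 [ 648.1 -224.5   77.4]
top 388 128 [ 692.4 -184.4   50.5]
top 350 165 [577.5 -63.2  51.7]
top 350 290 [189.2 -59.1   1.1]
top 196 212 [441.5 421.9   8.2]
top 194 172 [565.5 423.3  29.1]
top 231 154 [624.1 311.1  12.3]
top 452 195 [ 466.2 -327.5  205.5]
top 286 117 [ 7.45e+02  1.36e+02 -5.00e-01]
scene 275 312 [ 646.6 -226.2   79.9]
scene 350 300 [693.7 -67.1  46.7]
scene 400 250 [618.1 184.5   1.6]
scene 408 188 [444.  417.   10.6]
scene 436 210 [579.9 377.1  20.6]
scene 350 215 [428.9 188.2   4.5]
scene 172 242 [ 477.4 -338.9  205.4]
20.74173738364945 104.97941018561538
```

View pics/a.png

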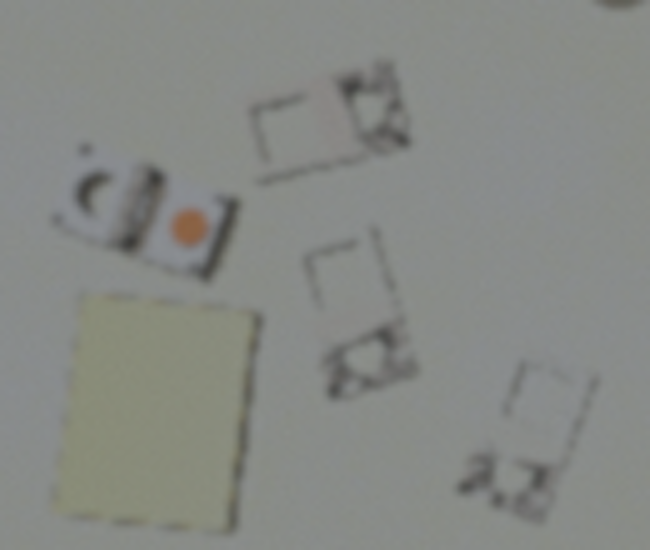

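View pics/b.png

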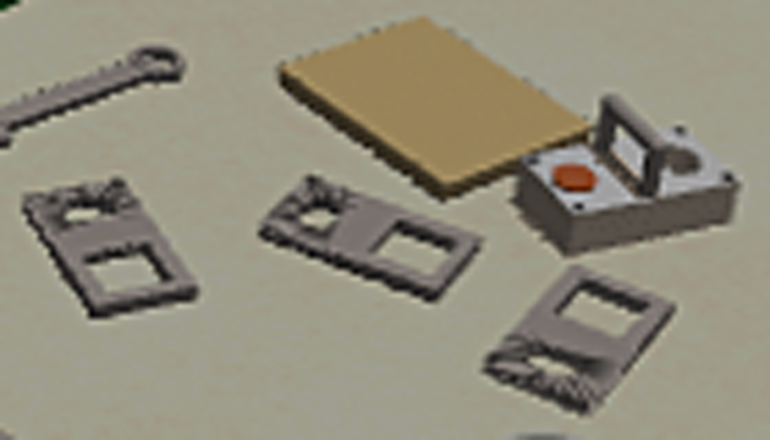

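View pics/c.png

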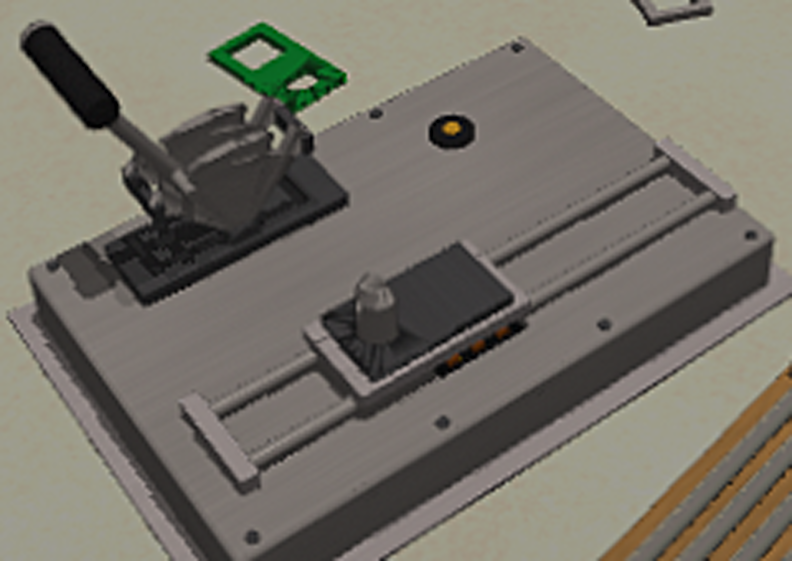

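The crops show three plates. Their D-hole ends are at crop-a (375,105), (370,360) and (510,490). The sensor's hole end is at (95,190) and its bail is at (140,208). On the tester the post stands at the right end of the carriage, with the shield running left along the rails, so post x ≈ tester y. Now I'll measure with the point clouds.

```bash
cat >> h.py <<'E'
def comps(C,box,zlo,zhi,mn=25):
    x0,x1,y0,y1=box; m=((C[...,0]>x0)&(C[...,0]<x1)&(C[...,1]>y0)&(C[...,1]<y1)&(C[...,2]>zlo)&(C[...,2]<zhi)).astype('uint8')
    n,l,st,_=cv2.connectedComponentsWithStats(m); out=[]
    for i in range(1,n):
        if st[i,4]<mn: continue
        P=C[l==i]; r=cv2.minAreaRect(P[:,:2].astype('float32')); out.append((P,r,st[i]))
    return out
E
python3 - <<'E'
from h import *
for n in('scene','top'):
    m=np.load(n+'0.npz'); C=cloud(n,cv2.medianBlur(m['d'],3)) ; C2=C
    B=C[(C[...,0]>300)&(C[...,0]<400)&(C[...,1]>0)&(C[...,1]<400)&(abs(C[...,2])<8)]; print(n,'bench z',B[:,2].mean(),B[:,2].std())
    for nm,box,zl,zh in(('items',(360,720,130,500),4,75),('tester',(380,780,-480,30),40,56),('lever',(380,560,-420,-150),150,230),('carr',(560,760,-420,30),66,130)):
        for P,r,st in comps(C,box,zl,zh):
            print(n,nm,len(P),'c',np.round(r[0],1),'sz',np.round(r[1],1),'a',round(r[2],1),'z',np.percentile(P[:,2],[5,50,95]).round(1),'px',st[:4])
E
```

```text
scene bench z 0.8380066496947444 1.9583608334790679
scene items 1675 c [489.1 422.6] sz [126.7 244.3] a 88.3 z [ 7.2 12.9 36. ] px [381 173  84  42]
scene items 352 c [425.  190.2] sz [ 59.3 103.7] a 67.9 z [4.7 7.7 9.5] px [334 203  32  23]
scene items 346 c [504.8 301.8] sz [101.1  63.9] a 16.5 z [4.7 7.6 9.2] px [378 202  39  22]
scene items 399 c [626.1 317.8] sz [ 59.1 104.4] a 13.1 z [4.7 7.4 9. ] px [418 218  34  26]
scene items 90 c [713.6 146. ] sz [26.4  6.3] a 66.1 z [47.4 62.6 74.1] px [419 252  11  12]
scene tester 12606 c [ 583.2 -188. ] sz [401.6 273.9] a 88.2 z [47.  49.6 51.4] px [158 232 227 162]
scene tester 773 c [647.8 -77.5] sz [147.9  32.7] a 88.7 z [48.4 49.6 52.8] px [301 271  62  38]
scene tester 505 c [ 641.2 -316. ] sz [69.8 32.7] a 85.1 z [48.5 49.9 52.7] px [216 330  39  27]
scene lever 540 c [ 459.9 -330.3] sz [94.8 41.4] a 1.7 z [158.8 200.2 204.7] px [156 227  40  39]
scene carr 1719 c [ 649.3 -224.7] sz [122.4  66.4] a 85.9 z [ 69.2  79.2 109.4] px [242 294  69  48]
top bench z 1.199028738170894 1.8376185766079067
top items 35 c [711.5 145. ] sz [29.
[... 308 characters left out ...]
5 10.4] px [223 175  25  39]
top items 1652 c [441.1 423.3] sz [118.2 146.2] a 82.3 z [ 8.9 12.8 14.8] px [174 188  43  49]
top items 400 c [424.  190.2] sz [ 60.4 104. ] a 69.5 z [ 4.5  8.2 10.5] px [257 200  27  36]
top tester 7712 c [ 582.8 -186.8] sz [400.  272.2] a 88.4 z [47.8 50.4 52.8] px [325 120 130  88]
top tester 567 c [653.2 -85.2] sz [159.2  34.4] a 89.2 z [48.3 50.5 53.5] px [331 135  52  12]
top tester 232 c [ 646.8 -320.1] sz [63.1 34.7] a 89.0 z [48.6 50.7 53.9] px [422 136  21  12]
top lever 334 c [ 460.5 -323.7] sz [38.9 90.9] a 87.6 z [162.2 202.4 206.4] px [438 181  20  34]
top carr 813 c [ 645.9 -222.8] sz [118.1  63.7] a 89.1 z [ 70.2  79.6 108.7] px [383 131  39  21]
```

Run:
```python
from h import *
ax=np.array([np.cos(np.radians(-1.7)),np.sin(np.radians(-1.7))]); ay=np.array([-ax[1],ax[0]]); c0=np.array([583,-187.4])
for n in('scene','top'):
    m=np.load(n+'0.npz'); C=cloud(n,m['d'])
    for z0 in(185,195,200):
        for P,r,st in comps(C,(380,560,-420,-150),z0,230): 
            q=(P[:,:2]-c0)@np.c_[ax,ay]; print(n,z0,len(P),np.round(r[0],1),np.round(r[1],1),'local med',np.median(q,0).round(1),np.percentile(q,[2,98],axis=0).round(1).tolist(),P[:,2].max().round(1))
    # carriage local
    P=C[(C[...,0]>580)&(C[...,0]<720)&(C[...,1]>-330)&(C[...,1]<-120)&(C[...,2]>67)&(C[...,2]<130)]
    q=(P[:,:2]-c0)@np.c_[ax,ay]; print('carr',np.percentile(q,[1,99],axis=0).round(1).tolist())
    Q=q[P[:,2]>98]; print('post top',len(Q),np.percentile(Q,[2,50,98],axis=0).round(1).tolist(), P[:,2].max())
    S=q[(P[:,2]>76)&(P[:,2]<84)];print('shield',np.percentile(S,[1,99],axis=0).round(1).tolist())
```

```text
scene 185 453 [ 461.2 -337.6] [23.2 96.1] local med [-104.8 -156.2] [[-158.2, -164.6], [-70.6, -143.2]] 207.1
scene 195 378 [ 461.  -337.5] [22.5 95.6] local med [-109.3 -155.7] [[-158.3, -164.0], [-71.2, -143.1]] 207.1
scene 200 280 [ 462.5 -337.6] [20.7 90.6] local med [-110.2 -154.4] [[-158.3, -162.5], [-71.7, -144.1]] 207.1
carr [[37.6, -95.5], [98.2, 23.5]]
post top 145 [[57.9, -75.3], [71.5, -67.5], [79.3, -57.9]] 118.5838556769736
shield [[38.0, -85.4], [94.1, 13.8]]
top 185 292 [ 460.1 -332.8] [21.7 91.2] local med [-117.5 -147.2] [[-162.3, -158.9], [-73.9, -138.7]] 212.0
top 195 268 [ 460.1 -332.8] [21.7 91.2] local med [-117.7 -147.8] [[-161.8, -159.1], [-73.8, -139.0]] 212.0
top 200 228 [ 461.1 -332.8] [21.3 88.9] local med [-117.7 -148.8] [[-161.8, -158.7], [-74.0, -139.4]] 212.0
carr [[32.9, -91.9], [95.9, 25.6]]
post top 54 [[52.1, -69.7], [63.6, -59.4], [74.4, -53.9]] 124.93942426713079
shield [[34.8, -83.9], [93.1, 22.7]]
```

apply_moves --steps '[[[-1,0,0,-0.14,0,0,8.2],[-1,0,0,-0.14,0,0,8.2],[-1,0,0,-0.14,0,0,8.2],[-1,0,0,-0.14,0,0,8.2],[-1,0,0,-0.14,0,0,8.2],[-1,0,0,-0.14,0,0,8.2],[-1,0,0,-0.14,0,0,8.2],[-1,0,0,-0.14,0,0,8.2],[-1,0,0,-0.14,0,0,8.2],[-1,0,0,-0.14,0,0,8.2]]]'

```text
time: 1.1
eef_pos: [175.2, 547.4, 301.1]
tool_rot: [[0.175, 0.985, -0.0], [0.985, -0.175, -0.001], [-0.001, -0.0, -1.0]]
wrist_force: [-0.5, -0.3, -0.3]
finger_gap: 85.4
gripper_force: 0.0
```

apply_moves --steps '[[[-1,-0.673,0.694,0,0,0,0],[-1,-0.673,0.694,0,0,0,0],[-1,-0.673,0.694,0,0,0,0],[-1,-0.673,0.694,0,0,0,0],[-1,-0.673,0.694,0,0,0,0],[-1,-0.673,0.694,0,0,0,0],[-1,-0.673,0.694,0,0,0,0],[-1,-0.673,0.694,0,0,0,0],[-1,-0.673,0.694,0,0,0,0],[-1,-0.673,0.694,0,0,0,0]]]'

```text
time: 2.1
eef_pos: [460.9, 155.4, 301.1]
tool_rot: [[0.169, 0.986, -0.0], [0.986, -0.169, 0.0], [0.0, -0.0, -1.0]]
wrist_force: [0.4, 0.7, 0.1]
finger_gap: 85.2
gripper_force: 0.0
```

apply_moves --steps '[[[-1,-0.97,0.169,0,0,0,0],[-1,-0.97,0.169,0,0,0,0],[-1,-0.97,0.169,0,0,0,0],[-1,-0.97,0.169,0,0,0,0],[-1,-0.97,0.169,0,0,0,0],[-1,-0.97,0.169,0,0,0,0],[-1,-0.97,0.169,0,0,0,0],[-1,-0.97,0.169,0,0,0,0],[-1,-0.97,0.169,0,0,0,0],[-1,-0.97,0.169,0,0,0,0]]]'

```text
time: 3.1
eef_pos: [460.9, -337.0, 300.9]
tool_rot: [[0.17, 0.985, -0.0], [0.985, -0.17, 0.001], [0.001, -0.0, -1.0]]
wrist_force: [0.7, -0.2, 0.3]
finger_gap: 85.3
gripper_force: 0.0
```

apply_moves --steps '[[[-1,0,0,0,0,0,8.19],[-1,0,0,0,0,0,8.19],[-1,0,0,0,0,0,8.19],[-1,0,0,0,0,0,8.19],[-1,0,0,0,0,0,8.19],[-1,0,0,0,0,0,8.19],[-1,0,0,0,0,0,8.19],[-1,0,0,0,0,0,8.19],[-1,0,0,0,0,0,8.19],[-1,0,0,0,0,0,8.19]]]'

```text
time: 4.1
eef_pos: [461.2, -334.9, 300.7]
tool_rot: [[0.999, -0.035, -0.001], [-0.035, -0.999, 0.001], [-0.001, -0.001, -1.0]]
wrist_force: [0.7, 0.3, 0.8]
finger_gap: 85.2
gripper_force: 0.0
```

```bash
cat >> h.py <<'E'
def plan(xyz,yaw=None,o=None):
    """shift in tool units from measured pose; yaw = wanted world angle (deg) of tool y (mod 180)"""
    o=o or observe(); R=np.array(o['tool_rot']); p=np.array(o['eef_pos'])
    d=(np.array(xyz)-p)@R/50; cur=np.degrees(np.arctan2(R[1,1],R[0,1]))
    s='' if yaw is None else ' rz %.2f or %.2f'%tuple(sorted([-((yaw-cur+180)%360-180),-((yaw-cur)%360-180)],key=abs))
    tilt=R[:,2]
    print('t%.1f pos %s yaw_y %.1f tilt %s F %s gap %.1f gf %.0f q1 %.2f q6 %.2f'%(o['time'],p.round(1),cur,tilt[:2].round(4),np.round(o['wrist_force'],1),o['finger_gap'],o['gripper_force'],o['joint_pos'][0],o['joint_pos'][5]))
    print('  shift',d.round(3),'|d| %.3f'%np.linalg.norm(d),s)
E
python3 - <<'E'
from h import *
plan([460.7,-335.2,174.6],-91.7)
E
```

```text
t4.1 pos [ 461.2 -334.9  300.7] yaw_y -92.0 tilt [-0.0009  0.0008] F [0.7 0.3 0.8] gap 85.2 gf 0 q1 -0.65 q6 0.96
  shift [-0.008  0.008  2.523] |d| 2.523  rz -0.29 or 179.71
```

apply_moves --steps '[[[-1,0,0,0.315,0,0,0],[-1,0,0,0.315,0,0,0],[-1,0,0,0.315,0,0,0],[-1,0,0,0.315,0,0,0],[-1,0,0,0.315,0,0,0],[-1,0,0,0.315,0,0,0],[-1,0,0,0.315,0,0,0],[-1,0,0,0.315,0,0,0],[1,0,0,0,0,0,0],[1,0,0,0,0,0,0]]]' --squeeze 60

```text
time: 5.1
eef_pos: [461.4, -335.0, 175.2]
tool_rot: [[1.0, -0.029, -0.001], [-0.029, -1.0, 0.001], [-0.001, -0.0, -1.0]]
wrist_force: [1.4, 0.0, 0.5]
finger_gap: 59.1
gripper_force: 0.0
```

apply_moves --steps '[[[1,0,0,0,0,0,0],[1,0,0,0,0,0,0],[1,0,0,0,0,0,0],[1,0,0,0,0,0,0],[1,0,0,0,0,0,0],[1,0,0,0,0,0,0],[1,0,0,0,0,0,0],[1,0,0,0,0,0,0],[1,0,0,0,0,0,0],[1,0,0,0,0,0,0]]]'

```text
time: 6.1
eef_pos: [461.8, -336.5, 176.6]
tool_rot: [[1.0, -0.029, 0.002], [-0.029, -1.0, -0.003], [0.002, 0.003, -1.0]]
wrist_force: [-2.0, -4.8, 5.7]
finger_gap: 22.1
gripper_force: 59.2
```

Run:
```python
from h import *
plan([460.7,-335.2,174.6],-91.7)
```

```text
t6.1 pos [ 461.8 -336.5  176.6] yaw_y -91.6 tilt [ 0.0019 -0.0034] F [-2.  -4.8  5.7] gap 22.1 gf 59 q1 -0.65 q6 0.95
  shift [-0.024 -0.025  0.04 ] |d| 0.053  rz 0.06 or -179.94
```

apply_moves --steps '[[[1,0,0.04,-0.073,0,0,0],[1,0,0.04,-0.073,0,0,0],[1,0,0.04,-0.073,0,0,0],[1,0,0.04,-0.073,0,0,0],[1,0,0.04,-0.073,0,0,0],[1,0,0,0,0,0,0],[1,0,0,0,0,0,0],[1,0,0,0,0,0,0],[1,0,0,0,0,0,0],[1,0,0,0,0,0,0]]]'

```text
time: 7.1
eef_pos: [461.2, -345.0, 193.4]
tool_rot: [[1.0, -0.029, 0.0], [-0.029, -1.0, 0.0], [0.0, -0.0, -1.0]]
wrist_force: [2.6, -1.9, -6.8]
finger_gap: 22.1
gripper_force: 59.0
```

Run:
```python
from h import *
plan([460.7,-335.2,174.6],-91.7)
```

```text
t7.1 pos [ 461.2 -345.   193.4] yaw_y -91.6 tilt [0.0001 0.0001] F [ 2.6 -1.9 -6.8] gap 22.1 gf 59 q1 -0.66 q6 0.94
  shift [-0.016 -0.195  0.376] |d| 0.424  rz 0.06 or -179.94
```

apply_moves --steps '[[[1,0,-0.306,-0.148,0,0,0],[1,0,-0.319,-0.117,0,0,0],[1,0,-0.329,-0.084,0,0,0],[1,0,-0.336,-0.051,0,0,0],[1,0,-0.339,-0.017,0,0,0],[1,0,-0.339,0.017,0,0,0],[1,0,-0.336,0.051,0,0,0],[1,0,-0.329,0.084,0,0,0],[1,0,-0.319,0.117,0,0,0],[1,0,-0.306,0.148,0,0,0]]]'

```text
time: 8.1
eef_pos: [466.1, -184.8, 195.6]
tool_rot: [[1.0, -0.027, 0.002], [-0.027, -1.0, -0.008], [0.003, 0.008, -1.0]]
wrist_force: [0.2, -9.1, 3.9]
finger_gap: 21.5
gripper_force: 59.6
```

Run:
```python
from h import *
plan([461,-345+163,193.4],-91.7)
```

```text
t8.1 pos [ 466.1 -184.8  195.6] yaw_y -91.6 tilt [ 0.0023 -0.0083] F [ 0.2 -9.1  3.9] gap 21.5 gf 60 q1 -0.40 q6 1.21
  shift [-0.103 -0.053  0.043] |d| 0.124  rz 0.15 or -179.85
```

apply_moves --steps '[[[1,0,0.03,0.073,0,0,0],[1,0,0.04,0.073,0,0,0],[1,0,0.04,0.073,0,0,0],[1,0,0.04,0.073,0,0,0],[1,0,0.04,0.073,0,0,0],[1,0,0,0.02,0,0,0],[1,0,0,0,0,0,0],[1,0,0,0,0,0,0],[1,0,0,0,0,0,0],[1,0,0,0,0,0,0]]]'

```text
time: 9.1
eef_pos: [467.4, -190.6, 184.8]
tool_rot: [[1.0, -0.03, 0.01], [-0.03, -1.0, -0.001], [0.01, 0.0, -1.0]]
wrist_force: [-11.1, 9.7, 50.4]
finger_gap: 22.2
gripper_force: 58.3
```

Run:
```python
from h import *
plan([461,-192.5,174.6],-91.7)
```

```text
t9.1 pos [ 467.4 -190.6  184.8] yaw_y -91.7 tilt [ 0.0104 -0.0006] F [-11.1   9.7  50.4] gap 22.2 gf 58 q1 -0.41 q6 1.19
  shift [-0.128  0.041  0.202] |d| 0.243  rz -0.01 or 179.99
```

apply_moves --steps '[[[1,0,0,-0.15,0,0,0],[1,0,0,-0.15,0,0,0],[1,0,-0.03,-0.1,0,0,0],[1,0,-0.03,0,0,0,0],[1,0,-0.03,0,0,0,0],[1,0,-0.03,0,0,0,0],[1,0,-0.03,0,0,0,0],[1,0,-0.03,0,0,0,0],[1,0,-0.03,0,0,0,0],[1,0,0,0,0,0,0]]]'

```text
time: 10.1
eef_pos: [466.9, -184.7, 195.6]
tool_rot: [[1.0, -0.028, 0.003], [-0.028, -1.0, -0.008], [0.003, 0.008, -1.0]]
wrist_force: [2.5, -9.8, 0.1]
finger_gap: 21.6
gripper_force: 59.9
```

Run:
```python
from h import *
plan([461,-192.5,174.6],-91.7)
p,d=capture('scene'); np.savez('scene1.npz',p=p,d=d)
cv2.imwrite('pics/l1.png',cv2.resize(p[200:370,150:390],None,fx=3.3,fy=3.3,interpolation=2))
```

```text
t10.1 pos [ 466.9 -184.7  195.6] yaw_y -91.6 tilt [ 0.0029 -0.0079] F [ 2.5 -9.8  0.1] gap 21.6 gf 60 q1 -0.40 q6 1.21
  shift [-0.115  0.156  0.42 ] |d| 0.463  rz 0.11 or -179.89
```

View pics/l1.png

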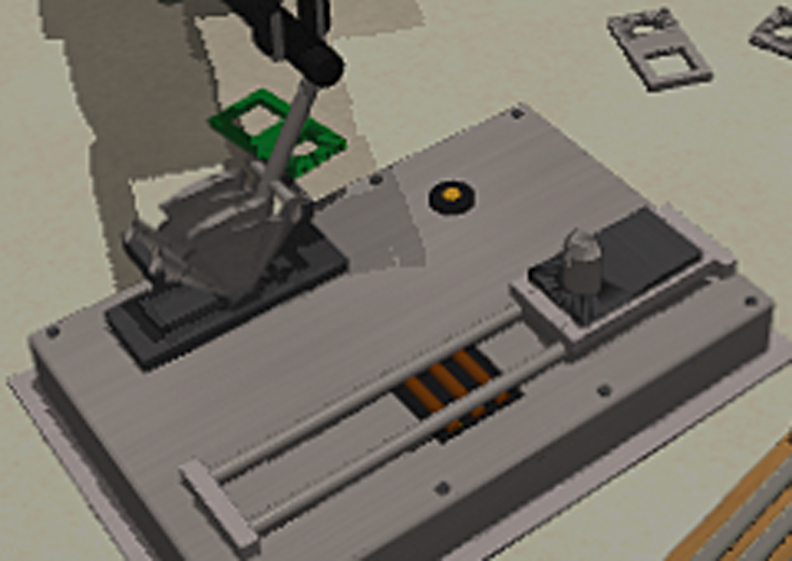

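The carriage is at the loading end and the lever stands against its left stop, with the stem still out. I'll open the fingers so the spring drops it.

apply_moves --steps '[[[-1,0,0,0,0,0,0],[-1,0,0,0,0,0,0],[-1,0,0,0,0,0,0],[-1,0,0,0,0,0,0],[-1,0,0,0,0,0,0],[-1,0,0,0,0,0,0],[-1,0,0,0,0,0,0],[-1,0,0,0,0,0,0],[-1,0,0,0,0,0,0],[-1,0,0,0,0,0,0]]]'

```text
time: 11.15
eef_pos: [465.9, -181.2, 194.3]
tool_rot: [[1.0, -0.029, 0.0], [-0.029, -1.0, 0.0], [0.0, -0.0, -1.0]]
wrist_force: [0.6, 0.0, -0.0]
finger_gap: 85.3
gripper_force: 0.0
```

apply_moves --steps '[[[-1,0,0,-0.3,0,0,0],[-1,0,0,-0.3,0,0,0],[-1,0,0,-0.3,0,0,0],[-1,0,0,-0.3,0,0,0],[-1,0,0,-0.3,0,0,0],[-1,0,0,-0.3,0,0,0],[-1,0,0,-0.3,0,0,0],[-1,0,0,0,0,0,0],[-1,0,0,0,0,0,0],[-1,0,0,0,0,0,0]]]'

```text
time: 12.15
eef_pos: [465.4, -181.0, 298.3]
tool_rot: [[1.0, -0.029, -0.002], [-0.029, -1.0, 0.001], [-0.002, -0.001, -1.0]]
wrist_force: [-0.2, 0.8, 0.2]
finger_gap: 85.3
gripper_force: 0.0
```

Run:
```python
from h import *
plan([461,-192.5,174.6],-91.7)
ax=np.array([np.cos(np.radians(-1.7)),np.sin(np.radians(-1.7))]); ay=np.array([-ax[1],ax[0]]); c0=np.array([583,-187.4])
for n in('scene','top'):
    p,d=capture(n); np.savez(n+'1.npz',p=p,d=d); C=cloud(n,d)
    for z0,z1 in((185,197),(197,230)):
      for P,r,st in comps(C,(380,540,-300,-150),z0,z1): 
        q=(P[:,:2]-c0)@np.c_[ax,ay]; print(n,z0,len(P),np.percentile(q,[2,50,98],axis=0).round(1).tolist(),np.percentile(P[:,2],[50,95,99]).round(1))
    P=C[(C[...,0]>580)&(C[...,0]<720)&(C[...,1]>-180)&(C[...,1]<60)&(C[...,2]>67)&(C[...,2]<130)]
    q=(P[:,:2]-c0)@np.c_[ax,ay]; print('carr',np.percentile(q,[1,99],axis=0).round(1).tolist())
p=np.load('scene1.npz')['p']
cv2.imwrite('pics/l2.png',cv2.resize(p[200:370,150:390],None,fx=3.3,fy=3.3,interpolation=2))
```

```text
t12.2 pos [ 465.4 -181.   298.3] yaw_y -91.7 tilt [-0.0017  0.0008] F [-0.2  0.8  0.2] gap 85.3 gf 0 q1 -0.39 q6 1.21
  shift [-0.077  0.233  2.473] |d| 2.485  rz 0.05 or -179.95
scene 185 133 [[-156.2, -19.1], [-93.0, -16.9], [-70.9, 2.5]] [192.9 196.8 196.9]
scene 197 277 [[-159.7, -16.7], [-112.2, -9.1], [-72.6, 3.4]] [202.  204.7 205.7]
carr [[37.2, 57.3], [98.8, 176.7]]
carr [[33.0, 59.5], [96.4, 192.1]]
```

View pics/l2.png

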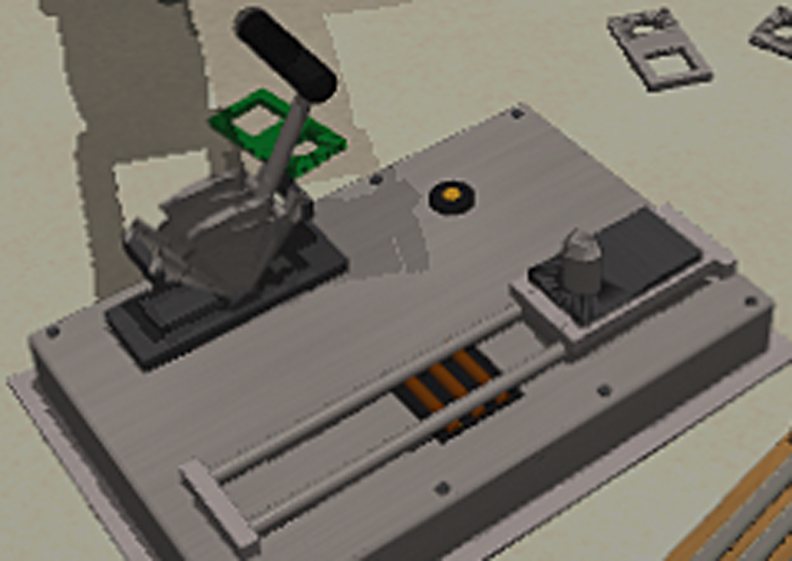

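The bar's top is back at 205 mm and the carriage sits 0.15 m further left, so the lever is home on the left. Next I'll find how far the fingertips stand behind the TCP at a plate-wide opening by touching the deck.

apply_moves --steps '[[[-0.5,0,0,0,0,0,-8.5],[-0.5,0,0,0,0,0,-8.5],[-0.5,0,0,0,0,0,-8.5],[-0.5,0,0,0,0,0,-8.5],[-0.5,0,0,0,0,0,-8.5],[-0.5,0,0,0,0,0,-8.5],[-0.5,0,0,0,0,0,-8.5],[-0.5,0,0,0,0,0,-8.5],[-0.5,0,0,0,0,0,-8.5],[-0.5,0,0,0,0,0,-8.5]]]'

```text
time: 13.25
eef_pos: [465.7, -181.1, 298.6]
tool_rot: [[0.11, 0.994, -0.001], [0.994, -0.11, 0.001], [0.0, -0.001, -1.0]]
wrist_force: [-0.1, -0.2, 0.1]
finger_gap: 64.2
gripper_force: 0.0
```

apply_moves --steps '[[[-0.5,0,0,0,0,0,-5.0],[-0.5,0.17,0.519,0,0,0,0],[-0.5,0.17,0.519,0,0,0,0],[-0.5,0.17,0.519,0,0,0,0],[-0.5,0.17,0.519,0,0,0,0],[-0.5,0,0,0.86,0,0,0],[-0.5,0,0,0.86,0,0,0],[-0.5,0,0,0.86,0,0,0],[-0.5,0,0,0.86,0,0,0],[-0.5,0,0,0.86,0,0,0]]]'

```text
time: 14.25
eef_pos: [570.2, -150.0, 82.2]
tool_rot: [[0.029, 1.0, -0.001], [1.0, -0.029, 0.0], [0.0, -0.001, -1.0]]
wrist_force: [0.2, 0.2, 0.4]
finger_gap: 63.9
gripper_force: 0.0
```

Run:
```python
from h import *
plan([570,-150,54],-1.7)
```

```text
t14.2 pos [ 570.2 -150.    82.2] yaw_y -1.6 tilt [-0.0005  0.0002] F [0.2 0.2 0.4] gap 63.9 gf 0 q1 -0.28 q6 -0.25
  shift [ 0.001 -0.003  0.564] |d| 0.564  rz 0.05 or -179.95
```

apply_moves --steps '[[[-0.5,0,0,0.14,0,0,0],[-0.5,0,0,0.14,0,0,0],[-0.5,0,0,0.14,0,0,0],[-0.5,0,0,0.14,0,0,0],[-0.5,0,0,0.1,0,0,0],[-0.5,0,0,0.05,0,0,0],[-0.5,0,0,0.03,0,0,0],[-0.5,0,0,0,0,0,0],[-0.5,0,0,0,0,0,0],[-0.5,0,0,0,0,0,0]]]'

```text
time: 15.25
eef_pos: [570.8, -150.3, 47.5]
tool_rot: [[0.029, 1.0, 0.0], [1.0, -0.029, -0.0], [-0.0, 0.0, -1.0]]
wrist_force: [-0.3, -0.1, 0.5]
finger_gap: 63.9
gripper_force: 0.0
```

apply_moves --steps '[[[-0.5,0,0,0.02,0,0,0],[-0.5,0,0,0.02,0,0,0],[-0.5,0,0,0,0,0,0],[-0.5,0,0,0,0,0,0],[-0.5,0,0,0,0,0,0],[-0.5,0,0,0,0,0,0],[-0.5,0,0,0,0,0,0],[-0.5,0,0,0,0,0,0],[-0.5,0,0,0,0,0,0],[-0.5,0,0,0,0,0,0]]]'

```text
time: 16.25
eef_pos: [570.6, -150.2, 45.3]
tool_rot: [[0.029, 1.0, 0.0], [1.0, -0.029, 0.0], [0.0, 0.0, -1.0]]
wrist_force: [1.4, -0.5, 0.4]
finger_gap: 64.3
gripper_force: 0.0
```

apply_moves --steps '[[[-0.5,0,0,0.02,0,0,0],[-0.5,0,0,0.02,0,0,0],[-0.5,0,0,0.02,0,0,0],[-0.5,0,0,0.02,0,0,0],[-0.5,0,0,0.02,0,0,0],[-0.5,0,0,0,0,0,0],[-0.5,0,0,0,0,0,0],[-0.5,0,0,0,0,0,0],[-0.5,0,0,0,0,0,0],[-0.5,0,0,0,0,0,0]]]'

```text
time: 17.25
eef_pos: [570.7, -150.2, 43.9]
tool_rot: [[0.029, 1.0, 0.001], [1.0, -0.029, -0.0], [-0.0, 0.001, -1.0]]
wrist_force: [-5.1, 2.0, 22.4]
finger_gap: 64.1
gripper_force: 11.1
```

apply_moves --steps '[[[-0.5,0,0,-0.3,0,0,0],[-0.5,0,0,-0.4,0,0,0],[-0.5,0,0,-0.45,0,0,0],[-0.5,0,0,-0.45,0,0,0],[-0.5,0,0,-0.45,0,0,0],[-0.5,0.33,0.35,0,0,0,0],[-0.5,0.33,0.35,0,0,0,0],[-0.5,0.33,0.35,0,0,0,0],[-0.5,0.33,0.35,0,0,0,0],[-0.5,0.25,0.22,0,0,0,0]]]'

```text
time: 18.25
eef_pos: [654.8, -73.1, 142.5]
tool_rot: [[0.028, 1.0, 0.0], [1.0, -0.028, 0.0], [0.0, 0.0, -1.0]]
wrist_force: [-0.8, -0.5, -0.6]
finger_gap: 63.9
gripper_force: 0.0
```

Run:
```python
from h import *
for n in('scene','top'):
    C=cloud(n,np.load(n+'1.npz')['d'])
    for P,r,st in comps(C,(580,720,-160,20),77 ,84): print(n,len(P),np.round(r[0],1),np.round(r[1],1),round(r[2],1),np.median(P[:,2]))
plan([652,-73.4,140],-1.7)
```

```text
scene 742 [652.2 -70.4] [102.   59.2] 88.2 79.44805784124418
top 418 [648.8 -70. ] [101.2  59.3] 88.9 80.17755682792222
t18.2 pos [654.8 -73.1 142.5] yaw_y -1.6 tilt [0.0002 0.0002] F [-0.8 -0.5 -0.6] gap 63.9 gf 0 q1 -0.13 q6 -0.10
  shift [-0.008 -0.057  0.051] |d| 0.076  rz 0.08 or -179.92
```

apply_moves --steps '[[[-0.5,0.027,-0.039,0,0,0,0],[-0.5,0.027,-0.039,0,0,0,0],[-0.5,0,0,0.35,0,0,0],[-0.5,0,0,0.35,0,0,0],[-0.5,0,0,0.35,0,0,0],[-0.5,0,0,0.25,0,0,0],[-0.5,0,0,0.16,0,0,0],[-0.5,0,0,0,0,0,0],[1,0,0,0,0,0,0],[1,0,0,0,0,0,0]]]' --squeeze 60

```text
time: 19.25
eef_pos: [651.3, -71.7, 71.1]
tool_rot: [[0.029, 1.0, 0.004], [1.0, -0.029, -0.001], [-0.001, 0.004, -1.0]]
wrist_force: [2.3, -1.0, 0.6]
finger_gap: 53.7
gripper_force: 63.8
```

apply_moves --steps '[[[1,0,0,0,0,0,0],[1,0,0,0,0,0,0],[1,0,0,0,0,0,0],[1,0,0,0,0,0,0],[1,0,0,0,0,0,0],[1,0,0,0,0,0,0],[1,0,0,0,0,0,0],[1,0,0,0,0,0,0],[1,0,0,0,0,0,0],[1,0,0,0,0,0,0]]]'

```text
time: 20.25
eef_pos: [651.3, -71.7, 71.1]
tool_rot: [[0.029, 1.0, 0.004], [1.0, -0.029, -0.001], [-0.001, 0.004, -1.0]]
wrist_force: [2.9, -1.7, 4.6]
finger_gap: 53.6
gripper_force: 64.3
```

Run:
```python
from h import *
plan([651,-70.3,69.3],-1.7)
```

```text
t20.2 pos [651.3 -71.7  71.1] yaw_y -1.6 tilt [ 0.0035 -0.0008] F [ 2.9 -1.7  4.6] gap 53.6 gf 64 q1 -0.13 q6 -0.10
  shift [ 0.027 -0.008  0.035] |d| 0.045  rz 0.06 or -179.94
```

apply_moves --steps '[[[1,0,0,-0.1,0,0,0],[1,0,0,-0.2,0,0,0],[1,0,0,-0.2,0,0,0],[1,0,0,-0.2,0,0,0],[1,0,0,-0.2,0,0,0],[1,0,0,-0.2,0,0,0],[1,0,0,-0.2,0,0,0],[1,0,0,-0.2,0,0,0],[1,0,0,0,0,0,0],[1,0,0,0,0,0,0]]]'

```text
time: 21.25
eef_pos: [649.8, -71.2, 145.0]
tool_rot: [[0.029, 1.0, -0.0], [1.0, -0.029, 0.0], [0.0, -0.0, -1.0]]
wrist_force: [-0.2, -0.4, -2.6]
finger_gap: 53.3
gripper_force: 66.0
```

Run:
```python
from h import *
plan([651,-70.3,144],-1.7)
for n in('scene','top'):
    p,d=capture(n); np.savez(n+'2.npz',p=p,d=d); C=cloud(n,d)
    for P,r,st in comps(C,(580,720,-160,20),140,158): print(n,len(P),np.round(r[0],1),np.round(r[1],1),round(r[2],1),np.median(P[:,2]))
    P=C[(C[...,0]>600)&(C[...,0]<700)&(C[...,1]>-180)&(C[...,1]<0)&(C[...,2]>100)&(C[...,2]<125)]
    print('post',len(P),np.percentile(P,[2,50,98],axis=0).round(1).tolist())
p=np.load('scene2.npz')['p']; cv2.imwrite('pics/s2.png',cv2.resize(p[180:330,270:400],None,fx=5,fy=4,interpolation=2))
```

```text
t21.2 pos [649.8 -71.2 145. ] yaw_y -1.6 tilt [-0.0001  0.0002] F [-0.2 -0.4 -2.6] gap 53.3 gf 66 q1 -0.13 q6 -0.10
  shift [0.018 0.023 0.019] |d| 0.035  rz 0.05 or -179.95
scene 643 [652.7 -80.9] [82.4 70.7] 84.3 153.4140411994307
scene 60 [674.8 -35. ] [ 9.2 29.3] 1.7 152.09270547278942
post 108 [[644.2, -111.4, 100.7], [656.7, -104.2, 110.6], [664.7, -93.6, 117.0]]
top 46 [650.1 -21.6] [ 5.7 54.5] 88.9 150.66724264855407
top 67 [ 637.2 -102.3] [29.2 35.5] 86.5 153.0544547586935
post 7 [[643.1, -107.1, 112.5], [646.5, -104.0, 115.6], [650.3, -100.2, 122.8]]
```

View pics/s2.png

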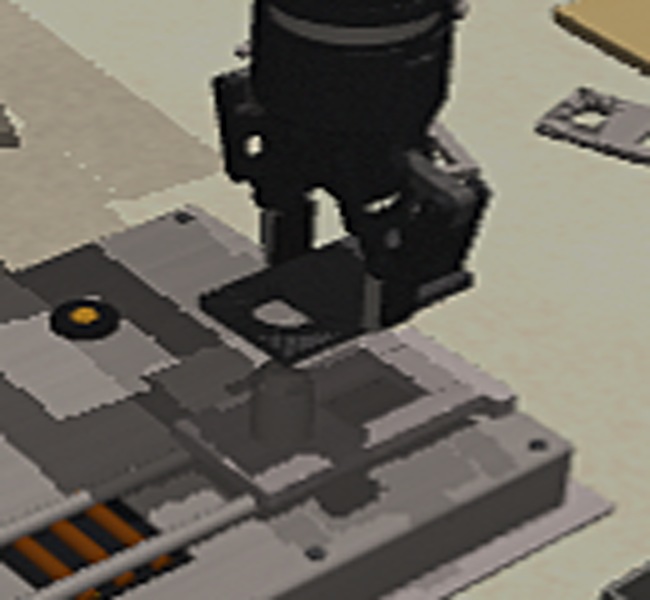

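The shield is held level and clear of the post; its D-hole shows at crop (285,312) with the post below at (285,400). Now I'll carry it to the board.

apply_moves --steps '[[[1,0.813,-0.372,0,0,0,0],[1,0.813,-0.372,0,0,0,0],[1,0.813,-0.372,0,0,0,0],[1,0.813,-0.372,0,0,0,0],[1,0.813,-0.372,0,0,0,0],[1,0.813,-0.372,0,0,0,0],[1,0.813,-0.372,0,0,0,0],[1,0.813,-0.372,0,0,0,0],[1,0.813,-0.372,0,0,0,0],[1,0.813,-0.372,0,0,0,0]]]'

```text
time: 22.35
eef_pos: [474.6, 341.8, 144.4]
tool_rot: [[0.029, 1.0, -0.001], [1.0, -0.029, -0.0], [-0.0, -0.001, -1.0]]
wrist_force: [0.1, 0.6, -3.0]
finger_gap: 53.6
gripper_force: 66.0
```

apply_moves --steps '[[[1,0.813,-0.372,0,0,0,0],[1,0.813,-0.372,0,0,0,0],[1,0,0,0.4,0,0,0],[1,0,0,0.4,0,0,0],[1,0,0,0.4,0,0,0],[1,0,0,0.4,0,0,0],[1,0,0,0.4,0,0,0],[1,0,0,0.3,0,0,0],[1,0,0,0.2,0,0,0],[1,0,0,0,0,0,0]]]'

```text
time: 23.35
eef_pos: [440.1, 421.9, 18.1]
tool_rot: [[0.029, 1.0, -0.003], [1.0, -0.029, -0.002], [-0.003, -0.003, -1.0]]
wrist_force: [-0.3, -0.6, -2.7]
finger_gap: 53.6
gripper_force: 66.0
```

Run:
```python
from h import *
plan([441.5,422,12],-1.7)
```

```text
t23.4 pos [440.1 421.9  18.1] yaw_y -1.7 tilt [-0.0027 -0.0024] F [-0.3 -0.6 -2.7] gap 53.6 gf 66 q1 0.75 q6 0.77
  shift [0.003 0.029 0.123] |d| 0.126  rz 0.05 or -179.95
```

apply_moves --steps '[[[1,0,0,0.04,0,0,0],[1,0,0,0.04,0,0,0],[1,0,0,0.04,0,0,0],[1,0,0,0.01,0,0,0],[1,0,0,0,0,0,0],[-0.5,0,0,0,0,0,0],[-0.5,0,0,0,0,0,0],[-0.5,0,0,0,0,0,0],[-0.5,0,0,0,0,0,0],[-0.5,0,0,0,0,0,0]]]'

```text
time: 24.35
eef_pos: [441.1, 422.9, 13.5]
tool_rot: [[0.029, 1.0, 0.0], [1.0, -0.029, 0.0], [0.0, 0.0, -1.0]]
wrist_force: [-0.1, -0.6, 0.5]
finger_gap: 63.9
gripper_force: 0.0
```

apply_moves --steps '[[[-0.5,0,0,-0.1,0,0,0],[-0.5,0,0,-0.3,0,0,0],[-0.5,0,0,-0.4,0,0,0],[-0.5,0,0,-0.5,0,0,0],[-0.5,0,0,-0.5,0,0,0],[-0.5,-0.8,-0.1,-0.5,0,0,0],[-0.5,-0.8,-0.1,-0.2,0,0,0],[-0.5,-0.8,-0.1,0,0,0,0],[-0.5,-0.8,-0.1,0,0,0,0],[-0.5,-0.8,-0.1,0,0,0,0]]]'

```text
time: 25.35
eef_pos: [409.8, 222.1, 138.9]
tool_rot: [[0.028, 1.0, 0.001], [1.0, -0.028, 0.0], [0.0, 0.001, -1.0]]
wrist_force: [0.8, 0.4, -0.3]
finger_gap: 64.2
gripper_force: 0.0
```

Run:
```python
from h import *
plan([425,190,100],0)
for n in('scene','top'):
    p,d=capture(n); np.savez(n+'3.npz',p=p,d=d); C=cloud(n,d)
    for zl,zh in((4,11),(15,24),(22,70)):
      for P,r,st in comps(C,(360,720,130,500),zl,zh,60): print(n,zl,len(P),'c',np.round(r[0],1),'sz',np.round(r[1],1),'a',round(r[2],1),'z',np.percentile(P[:,2],[5,50,95]).round(1))
```

```text
t25.4 pos [409.8 222.1 138.9] yaw_y -1.6 tilt [0.0011 0.0005] F [ 0.8  0.4 -0.3] gap 64.2 gf 0 q1 0.47 q6 0.50
  shift [-0.634  0.321  0.778] |d| 1.054  rz -1.62 or 178.38
scene 4 100 c [436.3 371.3] sz [150.   32.9] a 4.0 z [ 4.5  8.3 10.7]
scene 4 339 c [426.1 192.1] sz [ 63.9 108.1] a 68.2 z [ 4.7  7.9 10.2]
scene 4 334 c [502.6 298.4] sz [106.3  63.5] a 16.4 z [ 4.6  7.7 10.3]
scene 4 83 c [583.9 409.4] sz [115.9  50.8] a 40.0 z [ 4.5  8.1 10.7]
scene 4 388 c [627.2 314.3] sz [ 58.6 105.7] a 12.9 z [ 4.7  7.6 10.2]
scene 15 352 c [438.8 423.9] sz [106.1  70.4] a 85.8 z [15.6 20.  23. ]
scene 15 107 c [585.9 408.4] sz [114.6  49.1] a 40.8 z [15.9 20.3 23.8]
scene 22 457 c [568.6 427.5] sz [104.   62.8] a 69.2 z [23.4 26.9 58.7]
scene 22 75 c [713.3 147.9] sz [26.3  8.2] a 63.4 z [45.4 59.9 69.3]
top 4 287 c [629.9 312.1] sz [ 74.  113.2] a 18.0 z [ 4.4  7.2 10.5]
top 4 185 c [523.9 306.7] sz [66.  70.5] a 25.8 z [ 4.3  7.5 10.7]
top 4 75 c [454.2 163.3] sz [60.  37.3] a 27.5 z [ 4.4  7.8 10.6]
top 15 428 c [442.9 427.8] sz [98.6 77.5] a 81.3 z [15.8 20.  23.5]
top 22 517 c [567.9 429.3] sz [104.4  56.6] a 69.7 z [23.2 27.7 58.5]
```

apply_moves --steps '[[[-0.5,0,0,0,0,0,8.5],[-0.5,0,0,0,0,0,8.5],[-0.5,0,0,0,0,0,8.5],[-0.5,0,0,0,0,0,8.5],[-0.5,0,0,0,0,0,8.5],[-0.5,0,0,0,0,0,8.5],[-0.5,0,0,0,0,0,8.5],[-0.5,0,0,0,0,0,8.5],[-0.5,0,0,0,0,0,8.5],[-0.5,0,0,0,0,0,8.5]]]'

```text
time: 26.45
eef_pos: [410.6, 224.4, 138.7]
tool_rot: [[0.999, 0.053, 0.001], [0.053, -0.999, 0.001], [0.001, -0.001, -1.0]]
wrist_force: [0.3, 0.1, -0.3]
finger_gap: 63.9
gripper_force: 0.0
```

apply_moves --steps '[[[-0.5,0,0,0,0,0,8.3],[-0.5,0,0,0,0,0,8.3],[-0.5,0,0,0,0,0,8.3],[-0.5,0.258,0.24,0,0,0,0],[-0.5,0.258,0.24,0,0,0,0],[-0.5,0,0,0.4,0,0,0],[-0.5,0,0,0.4,0,0,0],[-0.5,0,0,0.4,0,0,0],[-0.5,0,0,0.4,0,0,0],[-0.5,0,0,0.4,0,0,0]]]'

```text
time: 27.45
eef_pos: [426.1, 192.7, 37.9]
tool_rot: [[0.93, -0.367, 0.001], [-0.367, -0.93, 0.001], [0.001, -0.001, -1.0]]
wrist_force: [1.1, 0.1, -0.1]
finger_gap: 63.8
gripper_force: 0.0
```

Run:
```python
from h import *
plan([425,190.4,-1],-111.5)
```

```text
t27.4 pos [426.1 192.7  37.9] yaw_y -111.5 tilt [0.0014 0.0009] F [ 1.1  0.1 -0.1] gap 63.8 gf 0 q1 0.40 q6 2.35
  shift [-0.005  0.051  0.778] |d| 0.780  rz -0.04 or 179.96
```

apply_moves --steps '[[[-0.5,0,0.05,0.2,0,0,0],[-0.5,0,0,0.2,0,0,0],[-0.5,0,0,0.2,0,0,0],[-0.5,0,0,0.12,0,0,0],[-0.5,0,0,0.06,0,0,0],[-0.5,0,0,0,0,0,0],[-0.5,0,0,0,0,0,0],[1,0,0,0,0,0,0],[1,0,0,0,0,0,0],[1,0,0,0,0,0,0]]]' --squeeze 70

```text
time: 28.45
eef_pos: [424.7, 189.5, 0.4]
tool_rot: [[0.93, -0.367, 0.001], [-0.367, -0.93, 0.0], [0.001, -0.001, -1.0]]
wrist_force: [-2.2, -1.3, 8.4]
finger_gap: 53.1
gripper_force: 71.6
```

apply_moves --steps '[[[1,0,0,0,0,0,0],[1,0,0,0,0,0,0],[1,0,0,0,0,0,0],[1,0,0,-0.1,0,0,0],[1,0,0,-0.4,0,0,0],[1,0,0,-0.5,0,0,0],[1,0,0,-0.7,0,0,0],[1,0,0,-0.7,0,0,0],[1,0,0,-0.6,0,0,0],[1,0,0,0,0,0,0]]]'

```text
time: 29.45
eef_pos: [426.9, 190.4, 153.2]
tool_rot: [[0.93, -0.367, 0.009], [-0.367, -0.93, 0.004], [0.007, -0.007, -1.0]]
wrist_force: [1.5, 0.2, -2.9]
finger_gap: 52.6
gripper_force: 74.4
```

Run:
```python
from h import *
plan([652,-70.3,150],-1.7)
```

```text
t29.4 pos [426.9 190.4 153.2] yaw_y -111.5 tilt [0.0086 0.0037] F [ 1.5  0.2 -2.9] gap 52.6 gf 74 q1 0.39 q6 2.34
  shift [6.103 3.197 0.084] |d| 6.890  rz 70.15 or -109.85
```

apply_moves --steps '[[[1,0,0,0,0,0,-8.45],[1,0,0,0,0,0,-8.45],[1,0,0,0,0,0,-8.45],[1,0,0,0,0,0,-8.45],[1,0,0,0,0,0,-8.45],[1,0,0,0,0,0,-8.45],[1,0,0,0,0,0,-8.45],[1,0,0,0,0,0,-8.45],[1,0,0,0,0,0,-8.45],[1,0,0,0,0,0,-8.45]]]'

```text
time: 30.45
eef_pos: [423.3, 189.0, 147.7]
tool_rot: [[0.449, 0.893, -0.003], [0.893, -0.449, -0.001], [-0.002, -0.002, -1.0]]
wrist_force: [-0.3, -0.4, -2.9]
finger_gap: 52.6
gripper_force: 74.4
```

apply_moves --steps '[[[1,0,0,0,0,0,-8.45],[1,0,0,0,0,0,-8.45],[1,0,0,0,0,0,-8.45],[1,-0.7,0.64,0,0,0,0],[1,-0.7,0.64,0,0,0,0],[1,-0.7,0.64,0,0,0,0],[1,-0.7,0.64,0,0,0,0],[1,-0.7,0.64,0,0,0,0],[1,-0.7,0.64,0,0,0,0],[1,-0.7,0.64,0,0,0,0]]]'

```text
time: 31.45
eef_pos: [641.0, -63.7, 147.1]
tool_rot: [[0.03, 1.0, -0.004], [1.0, -0.03, 0.001], [0.001, -0.004, -1.0]]
wrist_force: [1.2, 0.4, -2.2]
finger_gap: 52.6
gripper_force: 74.4
```

apply_moves --steps '[[[1,-0.18,0.174,0,0,0,0],[1,0,0,0,0,0,0],[1,0,0,0,0,0,0],[1,0,0,0,0,0,0],[1,0,0,0,0,0,0],[1,0,0,0,0,0,0],[1,0,0,0,0,0,0],[1,0,0,0,0,0,0],[1,0,0,0,0,0,0],[1,0,0,0,0,0,0]]]'

```text
time: 32.45
eef_pos: [649.5, -71.4, 149.3]
tool_rot: [[0.03, 1.0, 0.0], [1.0, -0.03, 0.0], [0.0, 0.0, -1.0]]
wrist_force: [-0.1, -0.6, -3.2]
finger_gap: 53.1
gripper_force: 74.5
```

Run:
```python
from h import *
plan([652,-70.3,150],-1.7)
for n in('scene','top'):
    p,d=capture(n); np.savez(n+'4.npz',p=p,d=d); C=cloud(n,d)
    P=C[(C[...,0]>610)&(C[...,0]<690)&(C[...,1]>-150)&(C[...,1]<10)&(C[...,2]>152)&(C[...,2]<166)]
    print(n,len(P),np.percentile(P,[0.5,1,2,98,99,99.5],axis=0).round(1).tolist())
p=np.load('scene4.npz')['p']; cv2.imwrite('pics/s4.png',cv2.resize(p[180:330,270:400],None,fx=5,fy=4,interpolation=2))
```

```text
t32.5 pos [649.5 -71.4 149.3] yaw_y -1.7 tilt [0.0001 0.0001] F [-0.1 -0.6 -3.2] gap 53.1 gf 75 q1 -0.13 q6 -0.10
  shift [ 0.023  0.049 -0.014] |d| 0.056  rz -0.00 or 180.00
scene 645 [[618.3, -120.3, 152.1], [619.5, -120.0, 152.4], [620.6, -119.7, 152.6], [683.1, -24.6, 164.7], [687.8, -22.5, 165.4], [688.9, -21.5, 165.7]]
top 111 [[620.3, -116.4, 152.2], [620.3, -116.2, 152.2], [620.6, -116.2, 152.4], [676.9, -18.3, 161.8], [677.9, -18.1, 162.9], [678.1, -18.1, 163.2]]
```

View pics/s4.png

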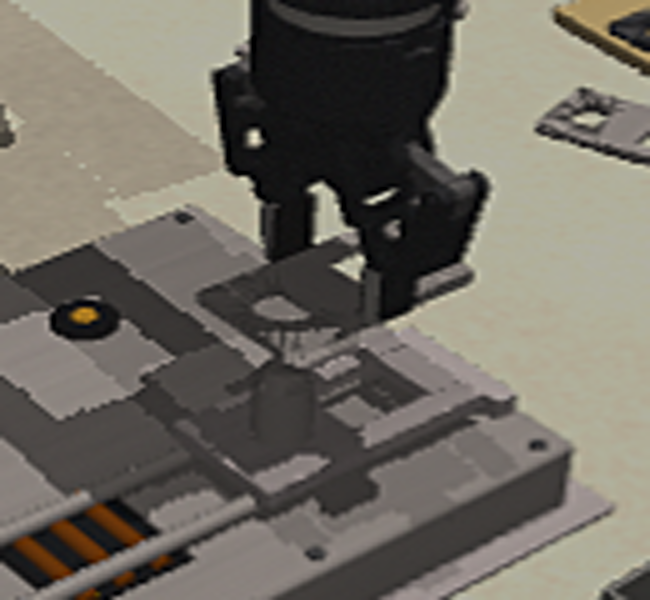

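Run:
```python
from h import *
for k,z0 in((2,145.0),(4,149.3)):
  for n in('scene','top'):
    C=cloud(n,np.load(f'{n}{k}.npz')['d'])
    # near (D-hole) edge: x 630..645 strips away from post; far edge
    P=C[(C[...,0]>628)&(C[...,0]<676)&(C[...,1]>-150)&(C[...,1]<10)&(C[...,2]>z0+2.5)&(C[...,2]<z0+13)]
    N=P[P[:,1]<-90]; F=P[P[:,1]>-40]
    es=[]
    for lo in range(630,674,4):
        q=N[(N[:,0]>=lo)&(N[:,0]<lo+4)]; 
        if len(q)>2: es.append(q[:,1].min())
    ef=[]
    for lo in range(630,674,4):
        q=F[(F[:,0]>=lo)&(F[:,0]<lo+4)]
        if len(q)>1: ef.append(q[:,1].max())
    print(k,n,'near',np.median(es).round(1),np.mean(es).round(1),len(es),'far',np.median(ef).round(1) if ef else None,len(ef))
```

```text
2 scene near -120.2 -120.2 11 far -23.3 3
2 top near -116.4 -116.4 4 far -21.2 7
4 scene near -119.8 -119.6 11 far -20.6 3
4 top near -116.2 -116.2 5 far -21.3 10
```

apply_moves --steps '[[[1,-0.009,0.046,0,0,0,0],[1,0,0,0.14,0,0,0],[1,0,0,0.14,0,0,0],[1,0,0,0.14,0,0,0],[1,0,0,0.1,0,0,0],[1,0,0,0.05,0,0,0],[1,0,0,0,0,0,0],[1,0,0,0,0,0,0],[1,0,0,0,0,0,0],[1,0,0,0,0,0,0]]]'

```text
time: 33.55
eef_pos: [652.0, -71.9, 121.2]
tool_rot: [[0.03, 1.0, 0.001], [1.0, -0.03, 0.0], [0.0, 0.001, -1.0]]
wrist_force: [0.9, 0.1, -2.9]
finger_gap: 53.0
gripper_force: 74.5
```

apply_moves --steps '[[[1,0,0,0.04,0,0,0],[1,0,0,0.04,0,0,0],[1,0,0,0.04,0,0,0],[1,0,0,0.04,0,0,0],[1,0,0,0.04,0,0,0],[1,0,0,0.04,0,0,0],[1,0,0,0,0,0,0],[1,0,0,0,0,0,0],[1,0,0,0,0,0,0],[1,0,0,0,0,0,0]]]'

```text
time: 34.55
eef_pos: [651.9, -71.9, 108.9]
tool_rot: [[0.03, 1.0, 0.0], [1.0, -0.03, 0.0], [0.0, 0.0, -1.0]]
wrist_force: [0.2, -0.2, -3.5]
finger_gap: 52.9
gripper_force: 74.5
```

apply_moves --steps '[[[1,0,0,0.08,0,0,0],[1,0,0,0.08,0,0,0],[1,0,0,0.08,0,0,0],[1,0,0,0.08,0,0,0],[1,0,0,0.08,0,0,0],[1,0,0,0.08,0,0,0],[1,0,0,0.08,0,0,0],[1,0,0,0.08,0,0,0],[1,0,0,0.04,0,0,0],[1,0,0,0,0,0,0]]]'

```text
time: 35.55
eef_pos: [651.7, -71.9, 74.4]
tool_rot: [[0.03, 1.0, -0.0], [1.0, -0.03, 0.0], [0.0, -0.0, -1.0]]
wrist_force: [-0.4, -0.4, -2.2]
finger_gap: 52.9
gripper_force: 74.5
```

apply_moves --steps '[[[1,0,0,0.03,0,0,0],[1,0,0,0.03,0,0,0],[1,0,0,0,0,0,0],[-0.5,0,0,0,0,0,0],[-0.5,0,0,0,0,0,0],[-0.5,0,0,0,0,0,0],[-0.5,0,0,0,0,0,0],[-0.5,0,0,0,0,0,0],[-0.5,0,0,-0.2,0,0,0],[-0.5,0,0,-0.4,0,0,0]]]'

```text
time: 36.55
eef_pos: [650.8, -71.8, 101.0]
tool_rot: [[0.03, 1.0, -0.004], [1.0, -0.03, 0.001], [0.0, -0.004, -1.0]]
wrist_force: [-0.0, -0.2, 0.5]
finger_gap: 63.9
gripper_force: 0.0
```

apply_moves --steps '[[[-0.5,0,0,-0.7,0,0,0],[-0.5,0,0,-0.7,0,0,0],[-0.5,0.7,-0.3,-0.2,0,0,0],[-0.5,0.8,-0.3,0,0,0,0],[-0.5,0.8,-0.3,0,0,0,0],[-0.5,0.8,-0.3,0,0,0,0],[-0.5,0.8,-0.3,0,0,0,0],[-0.5,0.8,-0.3,0,0,0,0],[-0.5,0.7,-0.3,0,0,0,0],[-0.5,0,0,0,0,0,0]]]'

```text
time: 37.55
eef_pos: [553.3, 205.1, 182.8]
tool_rot: [[0.025, 1.0, 0.0], [1.0, -0.025, 0.002], [0.002, 0.0, -1.0]]
wrist_force: [1.0, 0.0, 0.5]
finger_gap: 64.5
gripper_force: 0.0
```

Run:
```python
from h import *
plan([504,301,100],-73.5)
for n in('scene','top'):
    p,d=capture(n); np.savez(n+'5.npz',p=p,d=d); C=cloud(n,d)
    for zl,zh,b in((4,11,(360,720,130,500)),(15,24,(360,720,130,500)),(22,70,(360,720,130,500)),(76,84,(580,720,-160,20))):
      for P,r,st in comps(C,b,zl,zh,90): print(n,zl,len(P),'c',np.round(r[0],1),'sz',np.round(r[1],1),'a',round(r[2],1),'z',np.percentile(P[:,2],[5,50,95]).round(1))
```

```text
t37.5 pos [553.3 205.1 182.8] yaw_y -1.4 tilt [0.0003 0.002 ] F [1.  0.  0.5] gap 64.5 gf 0 q1 0.33 q6 0.36
  shift [ 1.89  -1.033  1.659] |d| 2.719  rz 72.08 or -107.92
scene 4 103 c [439.4 389.6] sz [ 50.2 142.4] a 84.5 z [ 4.3  7.7 10.9]
scene 4 340 c [504.2 298.7] sz [104.8  63.5] a 15.5 z [ 4.7  7.8 10.3]
scene 4 381 c [625.  314.8] sz [ 63.2 103.7] a 14.3 z [ 4.8  7.7 10. ]
scene 15 318 c [439.1 422.1] sz [108.1  69.5] a 86.4 z [16.2 20.1 23. ]
scene 15 107 c [586.9 407.7] sz [114.9  51.9] a 41.4 z [15.7 20.1 23.6]
scene 22 461 c [569.9 427.2] sz [105.4  61.6] a 68.7 z [23.3 26.9 58.1]
scene 76 608 c [652.3 -70.7] sz [102.8  61.1] a 88.9 z [76.7 79.4 81.8]
top 15 532 c [426.4 422.6] sz [108.2 112.1] a 1.5 z [15.6 19.9 23.3]
top 22 521 c [567.6 428.7] sz [103.6  56.5] a 69.8 z [23.  27.7 59. ]
top 22 141 c [439.3 435.1] sz [82.2 53.3] a 89.1 z [22.1 23.8 27.1]
top 76 357 c [650.4 -67.3] sz [107.2  62.3] a 89.1 z [76.7 80.2 83.3]
```

apply_moves --steps '[[[-0.5,0,0,0,0,0,8.0],[-0.5,0,0,0,0,0,8.0],[-0.5,0,0,0,0,0,8.0],[-0.5,0,0,0,0,0,8.0],[-0.5,0,0,0,0,0,8.0],[-0.5,0,0,0,0,0,8.0],[-0.5,0,0,0,0,0,8.0],[-0.5,0,0,0,0,0,8.0],[-0.5,0,0,0,0,0,8.0],[-0.5,-0.13,-0.7,0,0,0,0]]]'

```text
time: 38.65
eef_pos: [541.2, 229.1, 182.1]
tool_rot: [[0.962, 0.272, 0.002], [0.272, -0.962, -0.001], [0.001, 0.002, -1.0]]
wrist_force: [-0.0, 0.7, 0.1]
finger_gap: 64.0
gripper_force: 0.0
```

apply_moves --steps '[[[-0.5,-0.135,-0.7,0,0,0,0],[-0.5,-0.135,-0.7,0,0,0,0],[-0.5,0,0,0.4,0,0,0],[-0.5,0,0,0.4,0,0,0],[-0.5,0,0,0.4,0,0,0],[-0.5,0,0,0.4,0,0,0],[-0.5,0,0,0.4,0,0,0],[-0.5,0,0,0.4,0,0,0],[-0.5,0,0,0.4,0,0,0],[-0.5,0,0,0.3,0,0,0]]]'

```text
time: 39.65
eef_pos: [507.0, 294.6, 25.9]
tool_rot: [[0.96, 0.279, -0.0], [0.279, -0.96, -0.001], [-0.001, 0.0, -1.0]]
wrist_force: [-0.1, -0.1, -0.6]
finger_gap: 64.0
gripper_force: 0.0
```

Run:
```python
from h import *
plan([504.3,300.2,-1],-73.5)
```

```text
t39.6 pos [507.  294.6  25.9] yaw_y -73.8 tilt [-0.0004 -0.0006] F [-0.1 -0.1 -0.6] gap 64.0 gf 0 q1 0.51 q6 1.80
  shift [-0.021 -0.123  0.538] |d| 0.552  rz -0.32 or 179.68
```

apply_moves --steps '[[[-0.5,-0.021,-0.123,0,0,0,-0.3],[-0.5,0,0,0,0,0,0],[-0.5,0,0,0.2,0,0,0],[-0.5,0,0,0.2,0,0,0],[-0.5,0,0,0.1,0,0,0],[-0.5,0,0,0.038,0,0,0],[-0.5,0,0,0,0,0,0],[1,0,0,0,0,0,0],[1,0,0,0,0,0,0],[1,0,0,0,0,0,0]]]' --squeeze 70

```text
time: 40.65
eef_pos: [503.7, 301.8, 0.9]
tool_rot: [[0.958, 0.286, 0.001], [0.286, -0.958, 0.0], [0.001, 0.0, -1.0]]
wrist_force: [-1.6, -1.6, 5.4]
finger_gap: 52.7
gripper_force: 72.3
```

apply_moves --steps '[[[1,0,0,0,0,0,0],[1,0,0,0,0,0,0],[1,0,0,0,0,0,0],[1,0,0,-0.1,0,0,0],[1,0,0,-0.4,0,0,0],[1,0,0,-0.5,0,0,0],[1,0,0,-0.7,0,0,0],[1,0,0,-0.7,0,0,0],[1,0,0,-0.6,0,0,0],[1,0,0,0,0,0,0]]]'

```text
time: 41.65
eef_pos: [505.8, 303.4, 154.5]
tool_rot: [[0.958, 0.286, 0.008], [0.286, -0.958, 0.005], [0.01, -0.003, -1.0]]
wrist_force: [0.1, 0.7, -1.6]
finger_gap: 52.7
gripper_force: 74.0
```

Run:
```python
from h import *
plan([651.8,-71.4,149.3],-1.7)
```

```text
t41.6 pos [505.8 303.4 154.5] yaw_y -73.4 tilt [0.0084 0.0052] F [ 0.1  0.7 -1.6] gap 52.7 gf 74 q1 0.52 q6 1.80
  shift [0.655 8.018 0.089] |d| 8.045  rz -71.70 or 108.30
```

apply_moves --steps '[[[1,0,0,0,0,0,-7.97],[1,0,0,0,0,0,-7.97],[1,0,0,0,0,0,-7.97],[1,0,0,0,0,0,-7.97],[1,0,0,0,0,0,-7.97],[1,0,0,0,0,0,-7.97],[1,0,0,0,0,0,-7.97],[1,0,0,0,0,0,-7.97],[1,0,0,0,0,0,-7.97],[1,0,0,0,0,0,0]]]'

```text
time: 42.65
eef_pos: [502.6, 301.5, 148.2]
tool_rot: [[0.029, 1.0, -0.003], [1.0, -0.029, -0.001], [-0.001, -0.003, -1.0]]
wrist_force: [0.4, -0.2, -1.5]
finger_gap: 53.1
gripper_force: 73.9
```

apply_moves --steps '[[[1,-0.735,0.319,0,0,0,0],[1,-0.735,0.319,0,0,0,0],[1,-0.735,0.319,0,0,0,0],[1,-0.735,0.319,0,0,0,0],[1,-0.735,0.319,0,0,0,0],[1,-0.735,0.319,0,0,0,0],[1,-0.735,0.319,0,0,0,0],[1,-0.735,0.319,0,0,0,0],[1,-0.735,0.319,0,0,0,0],[1,-0.735,0.319,0,0,0,0]]]'

```text
time: 43.65
eef_pos: [652.1, -71.6, 148.6]
tool_rot: [[0.033, 0.999, -0.002], [0.999, -0.033, 0.001], [0.001, -0.002, -1.0]]
wrist_force: [0.1, 1.7, -2.0]
finger_gap: 52.8
gripper_force: 74.0
```

apply_moves --steps '[[[1,0,0,0,0,0,0],[1,0,0,0,0,0,0],[1,0,0,0,0,0,0],[1,0,0,0,0,0,0],[1,0,0,0,0,0,0],[1,0,0,0,0,0,0],[1,0,0,0,0,0,0],[1,0,0,0,0,0,0],[1,0,0,0,0,0,0],[1,0,0,0,0,0,0]]]'

```text
time: 44.65
eef_pos: [652.2, -70.1, 149.9]
tool_rot: [[0.029, 1.0, 0.0], [1.0, -0.029, 0.0], [0.0, 0.0, -1.0]]
wrist_force: [0.5, 0.9, -2.8]
finger_gap: 53.2
gripper_force: 74.0
```

```bash
cat >> h.py <<'E'
def edges(k,cap=True):
    o=observe(); z0=o['eef_pos'][2]; ty=o['eef_pos'][1]
    for n in('scene','top'):
        p,d=capture(n); np.savez(f'{n}{k}.npz',p=p,d=d); C=cloud(n,d)
        P=C[(C[...,0]>628)&(C[...,0]<676)&(C[...,1]>-150)&(C[...,1]<10)&(C[...,2]>z0+2.5)&(C[...,2]<z0+13)]
        r=[]
        for Q,f in((P[P[:,1]<-90],np.min),(P[P[:,1]>-40],np.max)):
            e=[f(q[:,1]) for lo in range(630,674,4) for q in[Q[(Q[:,0]>=lo)&(Q[:,0]<lo+4)]] if len(q)>1]
            r.append((round(float(np.median(e)-ty),1),len(e)) if e else None)
        print(n,'near/far edge rel TCP',r)
E
python3 - <<'E'
from h import *
plan([651.8,-71.4,149.3],-1.7)
edges(6)
E
```

```text
t44.6 pos [652.2 -70.1 149.9] yaw_y -1.7 tilt [0.0001 0.0001] F [ 0.5  0.9 -2.8] gap 53.2 gf 74 q1 -0.12 q6 -0.10
  shift [-0.026 -0.008  0.012] |d| 0.030  rz 0.03 or -179.97
scene near/far edge rel TCP [(-49.4, 11), (49.7, 3)]
top near/far edge rel TCP [(-46.1, 6), (51.8, 10)]
```

apply_moves --steps '[[[1,-0.02,-0.008,0,0,0,0],[1,0,0,0.2,0,0,0],[1,0,0,0.2,0,0,0],[1,0,0,0.16,0,0,0],[1,0,0,0.06,0,0,0],[1,0,0,0.05,0,0,0],[1,0,0,0.05,0,0,0],[1,0,0,0.05,0,0,0],[1,0,0,0.05,0,0,0],[1,0,0,0,0,0,0]]]'

```text
time: 45.75
eef_pos: [651.6, -71.1, 108.6]
tool_rot: [[0.029, 1.0, -0.0], [1.0, -0.029, 0.0], [0.0, -0.0, -1.0]]
wrist_force: [0.1, -0.2, -2.2]
finger_gap: 53.1
gripper_force: 74.0
```

apply_moves --steps '[[[1,0,0,0.08,0,0,0],[1,0,0,0.08,0,0,0],[1,0,0,0.08,0,0,0],[1,0,0,0.08,0,0,0],[1,0,0,0.08,0,0,0],[1,0,0,0.08,0,0,0],[1,0,0,0.04,0,0,0],[1,0,0,0,0,0,0],[1,0,0,0,0,0,0],[1,0,0,0,0,0,0]]]'

```text
time: 46.75
eef_pos: [651.9, -71.1, 83.1]
tool_rot: [[0.029, 1.0, 0.0], [1.0, -0.029, 0.0], [0.0, 0.0, -1.0]]
wrist_force: [-1.0, 0.6, -2.1]
finger_gap: 52.6
gripper_force: 74.0
```

apply_moves --steps '[[[1,0,0,0.02,0,0,0],[1,0,0,0.02,0,0,0],[1,0,0,0,0,0,0],[-0.5,0,0,0,0,0,0],[-0.5,0,0,0,0,0,0],[-0.5,0,0,0,0,0,0],[-0.5,0,0,0,0,0,0],[-0.5,0,0,0,0,0,0],[-0.5,0,0,-0.2,0,0,0],[-0.5,0,0,-0.4,0,0,0]]]'

```text
time: 47.75
eef_pos: [650.7, -71.0, 110.1]
tool_rot: [[0.029, 1.0, -0.004], [1.0, -0.029, 0.001], [0.0, -0.004, -1.0]]
wrist_force: [-0.7, 0.6, 0.7]
finger_gap: 64.1
gripper_force: 0.0
```

apply_moves --steps '[[[-0.5,0,0,-0.7,0,0,0],[-0.5,0,0,-0.7,0,0,0],[-0.5,0.8,-0.3,-0.1,0,0,0],[-0.5,0.8,-0.2,0,0,0,0],[-0.5,0.8,-0.2,0,0,0,0],[-0.5,0.8,-0.2,0,0,0,0],[-0.5,0.8,-0.2,0,0,0,0],[-0.5,0.8,-0.2,0,0,0,0],[-0.5,0.6,-0.2,0,0,0,0],[-0.5,0,0,0,0,0,0]]]'

```text
time: 48.75
eef_pos: [583.6, 204.7, 186.8]
tool_rot: [[0.025, 1.0, 0.001], [1.0, -0.025, 0.002], [0.002, 0.001, -1.0]]
wrist_force: [0.7, -0.5, 0.6]
finger_gap: 64.2
gripper_force: 0.0
```

Run:
```python
from h import *
plan([626,316.5,100],13.2)
for n in('scene','top'):
    p,d=capture(n); np.savez(n+'7.npz',p=p,d=d); C=cloud(n,cv2.medianBlur(d,3))
    for zl,zh,b in((4,11,(360,720,130,500)),(22,70,(360,720,130,500)),(84,92,(580,720,-160,20))):
      for P,r,st in comps(C,b,zl,zh,90): print(n,zl,len(P),'c',np.round(r[0],1),'sz',np.round(r[1],1),'a',round(r[2],1),'z',np.percentile(P[:,2],[5,50,95]).round(1))
```

```text
t48.8 pos [583.6 204.7 186.8] yaw_y -1.4 tilt [0.0006 0.0018] F [ 0.7 -0.5  0.6] gap 64.2 gf 0 q1 0.32 q6 0.34
  shift [2.253 0.792 1.741] |d| 2.955  rz -14.61 or 165.39
scene 4 115 c [440.2 375.6] sz [149.3  47.9] a 8.3 z [ 4.3  8.4 10.8]
scene 4 401 c [625.3 317.8] sz [ 60.6 105.9] a 12.7 z [4.8 7.4 8.8]
scene 22 476 c [568.1 428.9] sz [107.2  60.4] a 68.7 z [22.9 26.7 57.8]
scene 84 632 c [651.2 -69.5] sz [102.3  58.4] a 88.9 z [84.9 87.4 89. ]
top 22 532 c [568.2 429.7] sz [103.   56.8] a 69.9 z [23.8 27.1 58.4]
top 84 432 c [651.2 -69.5] sz [100.5  56.2] a 89.0 z [85.6 88.4 90.3]
```

apply_moves --steps '[[[-0.5,0,0,0,0,0,-7.25],[-0.5,0,0,0,0,0,-7.25],[-0.5,0.5,0.332,0,0,0,0],[-0.5,0.5,0.332,0,0,0,0],[-0.5,0.5,0.332,0,0,0,0],[-0.5,0.5,0.332,0,0,0,0],[-0.5,0,0,0.8,0,0,0],[-0.5,0,0,0.8,0,0,0],[-0.5,0,0,0.8,0,0,0],[-0.5,0,0,0.7,0,0,0]]]'

```text
time: 49.85
eef_pos: [627.7, 311.2, 29.2]
tool_rot: [[-0.22, 0.975, -0.001], [0.975, 0.22, -0.001], [-0.001, -0.001, -1.0]]
wrist_force: [0.4, 0.6, 0.4]
finger_gap: 64.2
gripper_force: 0.0
```

Run:
```python
from h import *
plan([625.7,317.4,-1],13)
```

```text
t49.9 pos [627.7 311.2  29.2] yaw_y 12.7 tilt [-0.0006 -0.0008] F [0.4 0.6 0.4] gap 64.2 gf 0 q1 0.44 q6 0.22
  shift [ 0.129 -0.011  0.604] |d| 0.617  rz -0.27 or 179.73
```

apply_moves --steps '[[[-0.5,0.115,-0.01,0,0,0,-0.2],[-0.5,0,0,0,0,0,0],[-0.5,0,0,0.25,0,0,0],[-0.5,0,0,0.2,0,0,0],[-0.5,0,0,0.1,0,0,0],[-0.5,0,0,0.05,0,0,0],[-0.5,0,0,0,0,0,0],[1,0,0,0,0,0,0],[1,0,0,0,0,0,0],[1,0,0,0,0,0,0]]]' --squeeze 70

```text
time: 50.85
eef_pos: [626.0, 319.0, 2.2]
tool_rot: [[-0.226, 0.974, 0.002], [0.974, 0.226, 0.001], [0.0, 0.002, -1.0]]
wrist_force: [-0.9, -0.1, 5.7]
finger_gap: 52.1
gripper_force: 72.3
```

apply_moves --steps '[[[1,0,0,0,0,0,0],[1,0,0,0,0,0,0],[1,0,0,-0.1,0,0,0],[1,0,0,-0.4,0,0,0],[1,0,0,-0.5,0,0,0],[1,0,0,-0.7,0,0,0],[1,0,0,-0.7,0,0,0],[1,0,0,-0.6,0,0,0],[1,0,0,0,0,0,0],[1,0,0,0,0,0,0]]]'

```text
time: 51.85
eef_pos: [625.0, 318.5, 150.3]
tool_rot: [[-0.225, 0.974, -0.001], [0.974, 0.225, -0.0], [-0.0, -0.001, -1.0]]
wrist_force: [-0.7, 0.3, -4.3]
finger_gap: 52.0
gripper_force: 73.6
```

Run:
```python
from h import *
plan([651.8,-71.4,149.3],-1.7)
```

```text
t51.9 pos [625.  318.5 150.3] yaw_y 13.0 tilt [-0.0008 -0.0002] F [-0.7  0.3 -4.3] gap 52.0 gf 74 q1 0.45 q6 0.23
  shift [-7.719 -1.235  0.02 ] |d| 7.817  rz 14.73 or -165.27
```

apply_moves --steps '[[[1,0,0,0,0,0,7.35],[1,0,0,0,0,0,7.35],[1,-0.8,0.077,0,0,0,0],[1,-0.8,0.077,0,0,0,0],[1,-0.8,0.077,0,0,0,0],[1,-0.8,0.077,0,0,0,0],[1,-0.8,0.077,0,0,0,0],[1,-0.8,0.077,0,0,0,0],[1,-0.8,0.077,0,0,0,0],[1,-0.8,0.077,0,0,0,0]]]'

```text
time: 52.85
eef_pos: [645.1, -3.6, 147.7]
tool_rot: [[0.029, 1.0, -0.006], [1.0, -0.029, 0.0], [0.0, -0.006, -1.0]]
wrist_force: [1.3, 0.9, -2.8]
finger_gap: 52.3
gripper_force: 73.6
```

apply_moves --steps '[[[1,-0.8,0.1,0,0,0,0],[1,-0.58,0.05,0,0,0,0],[1,0,0,0,0,0,0],[1,0,0,0,0,0,0],[1,0,0,0,0,0,0],[1,0,0,0,0,0,0],[1,0,0,0,0,0,0],[1,0,0,0,0,0,0],[1,0,0,0,0,0,0],[1,0,0,0,0,0,0]]]'

```text
time: 53.85
eef_pos: [652.4, -71.0, 151.0]
tool_rot: [[0.029, 1.0, 0.0], [1.0, -0.029, 0.0], [0.0, 0.0, -1.0]]
wrist_force: [-0.6, -0.3, -2.1]
finger_gap: 52.2
gripper_force: 73.6
```

Run:
```python
from h import *
plan([651.8,-71.4,149.3],-1.7)
edges(8)
```

```text
t53.9 pos [652.4 -71.  151. ] yaw_y -1.7 tilt [0.0002 0.0001] F [-0.6 -0.3 -2.1] gap 52.2 gf 74 q1 -0.13 q6 -0.10
  shift [-0.008 -0.012  0.034] |d| 0.037  rz 0.05 or -179.95
scene near/far edge rel TCP [(-52.7, 11), (47.6, 3)]
top near/far edge rel TCP [(-50.9, 8), (46.8, 2)]
```

apply_moves --steps '[[[1,0.058,-0.01,0,0,0,0],[1,0,0,0.2,0,0,0],[1,0,0,0.2,0,0,0],[1,0,0,0.16,0,0,0],[1,0,0,0.06,0,0,0],[1,0,0,0.05,0,0,0],[1,0,0,0.05,0,0,0],[1,0,0,0.05,0,0,0],[1,0,0,0.05,0,0,0],[1,0,0,0,0,0,0]]]'

```text
time: 54.95
eef_pos: [651.8, -68.3, 109.6]
tool_rot: [[0.029, 1.0, -0.001], [1.0, -0.029, 0.0], [0.0, -0.001, -1.0]]
wrist_force: [-0.2, 1.2, -2.9]
finger_gap: 52.0
gripper_force: 73.6
```

apply_moves --steps '[[[1,0,0,0.07,0,0,0],[1,0,0,0.07,0,0,0],[1,0,0,0.07,0,0,0],[1,0,0,0.07,0,0,0],[1,0,0,0.06,0,0,0],[1,0,0,0,0,0,0],[1,0,0,0,0,0,0],[1,0,0,0,0,0,0],[1,0,0,0,0,0,0],[1,0,0,0,0,0,0]]]'

```text
time: 55.95
eef_pos: [652.1, -68.3, 93.1]
tool_rot: [[0.029, 1.0, 0.0], [1.0, -0.029, 0.0], [0.0, 0.0, -1.0]]
wrist_force: [0.2, 0.0, -3.0]
finger_gap: 52.1
gripper_force: 73.6
```

apply_moves --steps '[[[1,0,0,0.02,0,0,0],[1,0,0,0.02,0,0,0],[1,0,0,0,0,0,0],[-0.5,0,0,0,0,0,0],[-0.5,0,0,0,0,0,0],[-0.5,0,0,0,0,0,0],[-0.5,0,0,0,0,0,0],[-0.5,0,0,0,0,0,0],[-0.5,0,0,-0.2,0,0,0],[-0.5,0,0,-0.4,0,0,0]]]'

```text
time: 56.95
eef_pos: [651.0, -68.2, 120.1]
tool_rot: [[0.029, 1.0, -0.003], [1.0, -0.029, 0.001], [0.0, -0.003, -1.0]]
wrist_force: [0.5, -0.4, -0.1]
finger_gap: 64.1
gripper_force: 0.0
```

apply_moves --steps '[[[-0.5,0,0,-0.7,0,0,0],[-0.5,0,0,-0.7,0,0,0],[-0.5,0.8,-0.3,-0.3,0,0,0],[-0.5,0.8,-0.3,0,0,0,0],[-0.5,0.8,-0.3,0,0,0,0],[-0.5,0.8,-0.3,0,0,0,0],[-0.5,0.8,-0.3,0,0,0,0],[-0.5,0.8,-0.3,0,0,0,0],[-0.5,0.6,-0.2,0,0,0,0],[-0.5,0,0,0,0,0,0]]]'

```text
time: 57.95
eef_pos: [558.7, 208.0, 206.9]
tool_rot: [[0.025, 1.0, 0.001], [1.0, -0.025, 0.002], [0.002, 0.001, -1.0]]
wrist_force: [0.4, -0.3, -0.2]
finger_gap: 63.9
gripper_force: 0.0
```

Run:
```python
from h import *
plan([568,429,120],69.5)
S=np.radians(-110.6); sx=np.array([np.cos(S),np.sin(S)]); sy=np.array([-sx[1],sx[0]])
for n in('scene','top'):
    p,d=capture(n); np.savez(n+'9.npz',p=p,d=d); C=cloud(n,cv2.medianBlur(d,3)); C1=cloud(n,d)
    for zl,zh,b in((4,11,(360,720,130,500)),(22,70,(500,660,350,500)),(92,100,(580,720,-160,20))):
      for P,r,st in comps(C,b,zl,zh,70): print(n,zl,len(P),'c',np.round(r[0],1),'sz',np.round(r[1],1),'a',round(r[2],1),'z',np.percentile(P[:,2],[5,50,95]).round(1))
    for zl,zh in((46,66),(54,66)):
      P=C1[(abs(C1[...,0]-568)<50)&(abs(C1[...,1]-429)<50)&(C1[...,2]>zl)&(C1[...,2]<zh)]
      q=P[:,:2]-[568,429]; q=np.c_[q@sx,q@sy]
      print(n,'bail',len(P),P.mean(0).round(1),'sensor-axes',np.percentile(q,[3,50,97],axis=0).round(1).tolist())
p=np.load('scene9.npz')['p']
a=cv2.resize(p[170:240,380:480],(600,420),interpolation=2); b=cv2.resize(p[240:330,270:400],(600,415),interpolation=2)[:180]
cv2.imwrite('pics/s9.png',a)
```

```text
t58.0 pos [558.7 208.  206.9] yaw_y -1.4 tilt [0.0007 0.0018] F [ 0.4 -0.3 -0.2] gap 63.9 gf 0 q1 0.34 q6 0.36
  shift [4.419 0.076 1.746] |d| 4.752  rz -70.91 or 109.09
scene 4 113 c [442.2 370.2] sz [149.8  46.7] a 11.3 z [ 4.6  8.2 10.8]
scene 4 90 c [584.  409.9] sz [116.   47.6] a 41.0 z [ 4.4  7.5 10.6]
scene 22 468 c [568.2 429.2] sz [105.3  61.4] a 68.5 z [23.7 26.7 57.3]
scene 92 658 c [650.8 -69.8] sz [104.4  59.6] a 89.4 z [93.  95.3 96.8]
scene bail 63 [569.4 422.   55.8] sensor-axes [[0.5, -21.3], [6.1, 3.1], [11.0, 28.3]]
scene bail 46 [568.4 422.8  57.7] sensor-axes [[0.3, -22.3], [6.0, 2.0], [10.8, 27.3]]
top 22 538 c [568. 429.] sz [104.8  56.1] a 69.2 z [23.6 26.9 58.6]
top 92 409 c [649.8 -70.2] sz [97.  55.3] a 89.3 z [93.  95.5 98.1]
top bail 62 [565.6 423.8  58.1] sensor-axes [[0.4, -25.2], [6.2, -0.5], [9.9, 24.1]]
top bail 54 [566.4 423.7  59.3] sensor-axes [[0.3, -23.6], [5.6, 0.5], [9.9, 23.8]]
```

View pics/s9.png

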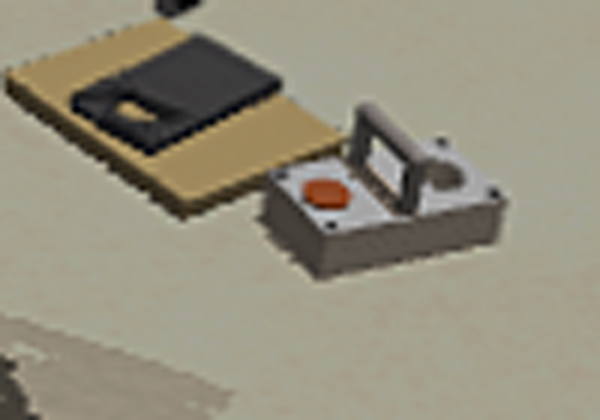

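apply_moves --steps '[[[-0.2,0,0,0,0,0,-7.86],[-0.2,0,0,0,0,0,-7.86],[-0.2,0,0,0,0,0,-7.86],[-0.2,0,0,0,0,0,-7.86],[-0.2,0,0,0,0,0,-7.86],[-0.2,0,0,0,0,0,-7.86],[-0.2,0,0,0,0,0,-7.86],[-0.2,0,0,0,0,0,-7.86],[-0.2,0,0,0,0,0,-7.86],[-0.2,0,0,0,0,0,0]]]'

```text
time: 59.05
eef_pos: [560.5, 202.9, 206.3]
tool_rot: [[-0.933, 0.359, 0.001], [0.359, 0.933, -0.0], [-0.001, -0.0, -1.0]]
wrist_force: [0.5, -0.1, 0.3]
finger_gap: 51.1
gripper_force: 0.0
```

apply_moves --steps '[[[-0.2,0.227,0.681,0,0,0,0],[-0.2,0.227,0.681,0,0,0,0],[-0.2,0.227,0.681,0,0,0,0],[-0.2,0.227,0.681,0,0,0,0],[-0.2,0.227,0.681,0,0,0,0],[-0.2,0.227,0.681,0,0,0,0],[-0.2,0,0,0.8,0,0,0],[-0.2,0,0,0.8,0,0,0],[-0.2,0,0,0.6,0,0,0],[-0.2,0,0,0,0,0,0]]]'

```text
time: 60.05
eef_pos: [567.2, 416.9, 90.7]
tool_rot: [[-0.933, 0.361, -0.009], [0.361, 0.933, -0.006], [0.006, -0.009, -1.0]]
wrist_force: [0.0, -0.1, -0.5]
finger_gap: 51.0
gripper_force: 0.0
```

Run:
```python
from h import *
plan([567.2,423.3,36.5],69.3)
```

```text
t60.0 pos [567.2 416.9  90.7] yaw_y 68.9 tilt [-0.0085 -0.0063] F [ 0.  -0.1 -0.5] gap 51.0 gf 0 q1 0.62 q6 -0.58
  shift [0.04  0.129 1.083] |d| 1.091  rz -0.44 or 179.56
```

apply_moves --steps '[[[-0.2,0.045,0.125,0,0,0,-0.4],[-0.2,0,0,0.3,0,0,0],[-0.2,0,0,0.3,0,0,0],[-0.2,0,0,0.25,0,0,0],[-0.2,0,0,0.15,0,0,0],[-0.2,0,0,0.1,0,0,0],[-0.2,0,0,0,0,0,0],[-0.2,0,0,0,0,0,0],[-0.2,0,0,0,0,0,0],[-0.2,0,0,0,0,0,0]]]'

```text
time: 61.05
eef_pos: [569.7, 426.5, 41.6]
tool_rot: [[-0.936, 0.351, 0.001], [0.351, 0.936, 0.001], [-0.001, 0.001, -1.0]]
wrist_force: [0.1, 0.0, 0.5]
finger_gap: 51.3
gripper_force: 0.0
```

Run:
```python
from h import *
plan([567.2,423.3,36.5],69.3)
```

```text
t61.0 pos [569.7 426.5  41.6] yaw_y 69.5 tilt [0.0009 0.0007] F [0.1 0.  0.5] gap 51.3 gf 0 q1 0.63 q6 -0.59
  shift [ 0.024 -0.077  0.102] |d| 0.130  rz 0.17 or -179.83
```

Now I'll centre on the bail, lower and pinch it.

apply_moves --steps '[[[-0.2,0.024,-0.077,0.05,0,0,0],[-0.2,0,0,0.05,0,0,0],[-0.2,0,0,0,0,0,0],[-0.2,0,0,0,0,0,0],[1,0,0,0,0,0,0],[1,0,0,0,0,0,0],[1,0,0,0,0,0,0],[1,0,0,0,0,0,0],[1,0,0,0,0,0,0],[1,0,0,0,0,0,0]]]' --squeeze 100

```text
time: 62.05
eef_pos: [567.2, 423.5, 36.3]
tool_rot: [[-0.936, 0.351, 0.001], [0.351, 0.936, 0.001], [-0.0, 0.001, -1.0]]
wrist_force: [0.6, 1.3, 1.6]
finger_gap: 6.9
gripper_force: 97.7
```

apply_moves --steps '[[[1,0,0,0,0,0,0],[1,0,0,0,0,0,0],[1,0,0,-0.1,0,0,0],[1,0,0,-0.3,0,0,0],[1,0,0,-0.4,0,0,0],[1,0,0,-0.4,0,0,0],[1,0,0,-0.4,0,0,0],[1,0,0,-0.4,0,0,0],[1,0,0,0,0,0,0],[1,0,0,0,0,0,0]]]'

```text
time: 63.05
eef_pos: [566.6, 422.7, 135.8]
tool_rot: [[-0.936, 0.351, -0.0], [0.351, 0.936, -0.0], [0.0, -0.001, -1.0]]
wrist_force: [-0.6, -0.3, -5.0]
finger_gap: 6.7
gripper_force: 97.9
```

Run:
```python
from h import *
plan([652,-67.3,175],-91.7)
```

```text
t63.0 pos [566.6 422.7 135.8] yaw_y 69.5 tilt [-0.0004 -0.0004] F [-0.6 -0.3 -5. ] gap 6.7 gf 98 q1 0.62 q6 -0.59
  shift [-5.037 -8.578 -0.78 ] |d| 9.978  rz -18.83 or 161.17
```

apply_moves --steps '[[[1,0,0,-0.1,0,0,8.48],[1,0,0,-0.1,0,0,8.48],[1,0,0,-0.1,0,0,8.48],[1,0,0,-0.1,0,0,8.48],[1,0,0,-0.1,0,0,8.48],[1,0,0,-0.1,0,0,8.48],[1,0,0,-0.1,0,0,8.48],[1,0,0,-0.1,0,0,8.48],[1,0,0,-0.1,0,0,8.48],[1,0,0,-0.1,0,0,8.48]]]'

```text
time: 64.05
eef_pos: [566.0, 422.3, 183.7]
tool_rot: [[0.27, 0.963, -0.004], [0.963, -0.27, -0.003], [-0.004, -0.003, -1.0]]
wrist_force: [0.2, 0.4, -4.1]
finger_gap: 6.3
gripper_force: 97.7
```

apply_moves --steps '[[[1,0,0,0,0,0,8.48],[1,0,0,0,0,0,8.48],[1,0,0,0,0,0,8.48],[1,0,0,0,0,0,8.48],[1,0,0,0,0,0,8.48],[1,0,0,0,0,0,8.48],[1,0,0,0,0,0,8.48],[1,0,0,0,0,0,8.48],[1,0,0,0,0,0,8.48],[1,0,0,0,0,0,0]]]'

```text
time: 65.05
eef_pos: [566.1, 422.4, 183.8]
tool_rot: [[1.0, -0.028, -0.003], [-0.028, -1.0, -0.002], [-0.003, 0.002, -1.0]]
wrist_force: [0.1, -0.5, -4.9]
finger_gap: 6.4
gripper_force: 97.7
```

apply_moves --steps '[[[1,0.1,0.49,0,0,0,0],[1,0.163,0.8,0,0,0,0],[1,0.163,0.8,0,0,0,0],[1,0.163,0.8,0,0,0,0],[1,0.163,0.8,0,0,0,0],[1,0.163,0.8,0,0,0,0],[1,0.163,0.8,0,0,0,0],[1,0.163,0.8,0,0,0,0],[1,0.163,0.8,0,0,0,0],[1,0.163,0.8,0,0,0,0]]]'

```text
time: 66.05
eef_pos: [633.6, 34.8, 184.9]
tool_rot: [[1.0, -0.025, -0.002], [-0.025, -1.0, -0.0], [-0.002, 0.0, -1.0]]
wrist_force: [0.5, 0.3, -4.3]
finger_gap: 6.8
gripper_force: 97.9
```

apply_moves --steps '[[[1,0.163,0.8,0,0,0,0],[1,0.163,0.8,0,0,0,0],[1,0.1,0.46,0,0,0,0],[1,0,0,0,0,0,0],[1,0,0,0,0,0,0],[1,0,0,0,0,0,0],[1,0,0,0,0,0,0],[1,0,0,0,0,0,0],[1,0,0,0,0,0,0],[1,0,0,0,0,0,0]]]'

```text
time: 67.05
eef_pos: [652.5, -66.7, 186.0]
tool_rot: [[1.0, -0.028, 0.0], [-0.028, -1.0, 0.0], [0.0, -0.0, -1.0]]
wrist_force: [-0.3, -0.4, -4.4]
finger_gap: 6.8
gripper_force: 98.0
```

Run:
```python
from h import *
plan([652,-67.3,180],-91.7)
for n in('scene','top'):
    p,d=capture(n); np.savez(n+'10.npz',p=p,d=d); C=cloud(n,cv2.medianBlur(d,3)); z=observe()['eef_pos'][2]-36.3
    for P,r,st in comps(C,(580,730,-180,60),z+20,z+32,60): print(n,len(P),'c',np.round(r[0],1),'sz',np.round(r[1],1),'a',round(r[2],1),'z',np.percentile(P[:,2],[5,50,95]).round(1))
    P=C[(abs(C[...,0]-652)<60)&(abs(C[...,1]+70)<80)&(C[...,2]>z+21)&(C[...,2]<z+32)]
    print(n,np.percentile(P,[1,2,98,99],axis=0).round(1).tolist(), 'plane',np.round(np.linalg.lstsq(np.c_[P[:,:2],np.ones(len(P))],P[:,2],rcond=None)[0],4))
p=np.load('scene10.npz')['p']; cv2.imwrite('pics/s10.png',cv2.resize(p[150:330,250:420],(680,600),interpolation=2))
```

```text
t67.0 pos [652.5 -66.7 186. ] yaw_y -91.6 tilt [0.0002 0.0001] F [-0.3 -0.4 -4.4] gap 6.8 gf 98 q1 -0.12 q6 1.48
  shift [-0.009  0.013  0.121] |d| 0.122  rz 0.10 or -179.90
scene 762 c [651.1 -69.3] sz [102.   58.3] a 88.4 z [171.2 175.5 177.3]
scene [[622.6, -119.5, 170.9], [624.2, -119.2, 171.2], [680.0, -21.4, 178.3], [680.2, -19.7, 179.5]] plane [-1.59000e-02  5.40000e-03  1.86098e+02]
top 196 c [634.6 -82.9] sz [33.6 77.5] a 5.3 z [173.2 176.1 178.9]
top [[619.9, -116.8, 172.5], [620.3, -116.7, 172.9], [651.6, -47.9, 179.5], [653.9, -47.7, 180.4]] plane [4.880000e-02 1.640000e-02 1.466195e+02]
```

View pics/s10.png

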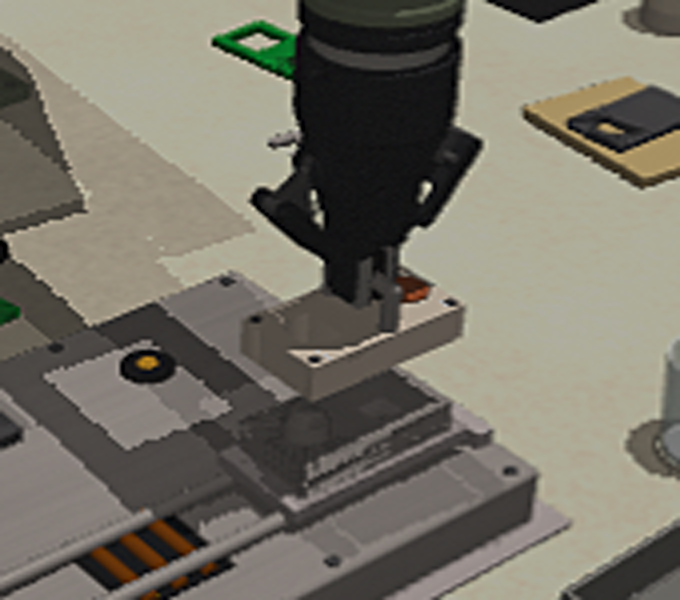

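The block hangs level, its hole end at crop (300,330), above the post and stack at (305,430). Lowering it now.

apply_moves --steps '[[[1,-0.004,0.01,0,0,0,0],[1,0,0,0.2,0,0,0],[1,0,0,0.2,0,0,0],[1,0,0,0.16,0,0,0],[1,0,0,0.06,0,0,0],[1,0,0,0.06,0,0,0],[1,0,0,0.06,0,0,0],[1,0,0,0.06,0,0,0],[1,0,0,0.06,0,0,0],[1,0,0,0,0,0,0]]]'

```text
time: 68.15
eef_pos: [652.0, -67.5, 142.4]
tool_rot: [[1.0, -0.029, -0.001], [-0.029, -1.0, 0.0], [-0.001, -0.0, -1.0]]
wrist_force: [-0.1, 0.5, -3.8]
finger_gap: 6.8
gripper_force: 98.0
```

Run:
```python
from h import *
plan([652,-67.3,134],-91.7)
```

```text
t68.2 pos [652.  -67.5 142.4] yaw_y -91.6 tilt [-0.0008  0.0002] F [-0.1  0.5 -3.8] gap 6.8 gf 98 q1 -0.12 q6 1.48
  shift [-0.    -0.004  0.169] |d| 0.169  rz 0.05 or -179.95
```

apply_moves --steps '[[[1,0,0,0.05,0,0,0],[1,0,0,0.05,0,0,0],[1,0,0,0.05,0,0,0],[1,0,0,0.04,0,0,0],[1,0,0,0.02,0,0,0],[1,0,0,0.01,0,0,0],[1,0,0,0,0,0,0],[1,0,0,0,0,0,0],[1,0,0,0,0,0,0],[1,0,0,0,0,0,0]]]'

```text
time: 69.15
eef_pos: [652.4, -67.9, 132.4]
tool_rot: [[1.0, -0.029, 0.001], [-0.029, -1.0, -0.001], [0.001, 0.0, -1.0]]
wrist_force: [-1.7, -3.3, 0.0]
finger_gap: 7.0
gripper_force: 98.7
```

apply_moves --steps '[[[-0.2,0,0,0,0,0,0],[-0.2,0,0,0,0,0,0],[-0.2,0,0,0,0,0,0],[-0.2,0,0,0,0,0,0],[-0.2,0,0,0,0,0,0],[-0.2,0,0,-0.2,0,0,0],[-0.2,0,0,-0.5,0,0,0],[-0.2,0,0,-0.7,0,0,0],[-0.2,0,0,-0.7,0,0,0],[-0.2,0,0,-0.7,0,0,0]]]'

```text
time: 70.15
eef_pos: [652.2, -67.6, 274.2]
tool_rot: [[1.0, -0.029, 0.001], [-0.029, -1.0, 0.0], [0.001, -0.0, -1.0]]
wrist_force: [0.4, -0.2, -0.1]
finger_gap: 51.2
gripper_force: 0.0
```

apply_moves --steps '[[[-1,-0.77,0.5,0,0,0,0],[-1,-0.77,0.5,0,0,0,0],[-1,-0.77,0.5,0,0,0,0],[-1,-0.77,0.5,0,0,0,0],[-1,-0.77,0.5,0,0,0,0],[-1,0,0,0,0,0,0],[-1,0,0,0,0,0,0],[-1,0,0,0,0,0,0],[-1,0,0,0,0,0,0],[-1,0,0,0,0,0,0]]]'

```text
time: 71.15
eef_pos: [457.1, -186.5, 271.7]
tool_rot: [[1.0, -0.027, -0.0], [-0.027, -1.0, 0.0], [-0.0, -0.0, -1.0]]
wrist_force: [-0.1, -0.5, 0.6]
finger_gap: 85.6
gripper_force: 0.0
```

Run:
```python
from h import *
plan([466,-190.6,176],-91.7)
for n in('scene','top'):
    p,d=capture(n); np.savez(n+'11.npz',p=p,d=d); C=cloud(n,cv2.medianBlur(d,3))
    for zl,zh in((118,130),(140,170)):
      for P,r,st in comps(C,(580,730,-180,60),zl,zh,30): print(n,len(P),'c',np.round(r[0],1),'sz',np.round(r[1],1),'a',round(r[2],1),'z',np.percentile(P[:,2],[5,50,95]).round(1))
p=np.load('scene11.npz')['p']; cv2.imwrite('pics/s11.png',cv2.resize(p[180:330,250:400],(750,600),interpolation=2))
```

```text
t71.2 pos [ 457.1 -186.5  271.7] yaw_y -91.6 tilt [-0.0002  0.0004] F [-0.1 -0.5  0.6] gap 85.6 gf 0 q1 -0.41 q6 1.19
  shift [0.181 0.078 1.913] |d| 1.923  rz 0.13 or -179.87
scene 795 c [651.4 -69.8] sz [103.6  57.8] a 87.5 z [119.3 121.7 124.1]
scene 130 c [652.  -67.7] sz [52.7 10. ] a 0.3 z [142.4 152.2 155.1]
top 534 c [651.3 -69.3] sz [98.5 57. ] a 88.2 z [118.8 122.3 125. ]
top 70 c [649.9 -66.2] sz [ 9.2 51.1] a 89.4 z [147.8 153.2 156.1]
```

View pics/s11.png

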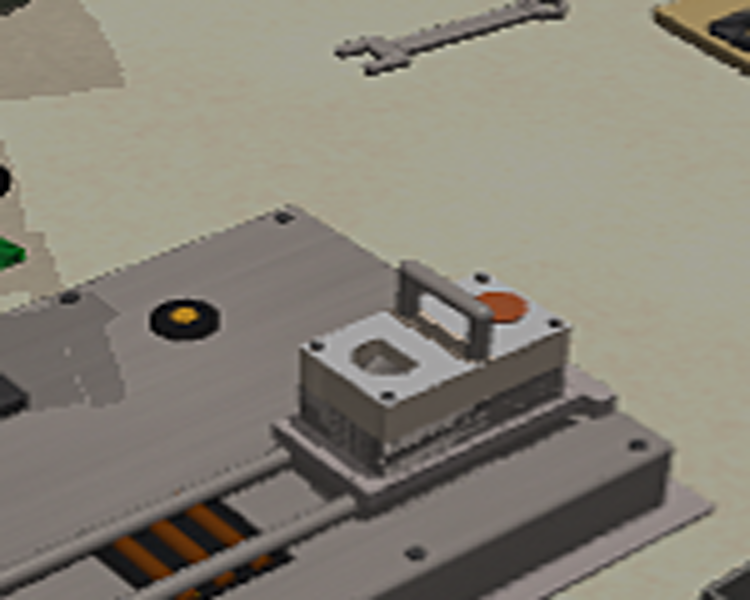

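The sensor is seated: its top is at 122 mm = 72+24+26, level, with its hole at crop (385,358) over the post. Now back to the lever.

apply_moves --steps '[[[-1,0.17,0.105,0,0,0,0],[-1,0,0,0.3,0,0,0],[-1,0,0,0.4,0,0,0],[-1,0,0,0.4,0,0,0],[-1,0,0,0.4,0,0,0],[-1,0,0,0.3,0,0,0],[-1,0,0,0.13,0,0,0],[-1,0,0,0,0,0,0],[-1,0,0,0,0,0,0],[-1,0,0,0,0,0,0]]]' --squeeze 70

```text
time: 72.25
eef_pos: [465.3, -192.8, 176.3]
tool_rot: [[1.0, -0.029, 0.002], [-0.029, -1.0, -0.001], [0.002, 0.001, -1.0]]
wrist_force: [-0.7, -0.9, 0.2]
finger_gap: 85.5
gripper_force: 0.0
```

apply_moves --steps '[[[1,0,0,0,0,0,0],[1,0,0,0,0,0,0],[1,0,0,0,0,0,0],[1,0,0,0,0,0,0],[1,0,0,0,0,0,0],[1,0,0,0,0,0,0],[1,0,0,0,0,0,0],[1,0,0,0,0,0,0],[1,0,0,0,0,0,0],[1,0,0,0,0,0,0]]]'

```text
time: 73.25
eef_pos: [464.6, -191.1, 176.0]
tool_rot: [[1.0, -0.029, 0.0], [-0.029, -1.0, 0.003], [0.0, -0.003, -1.0]]
wrist_force: [-1.3, 4.7, 4.8]
finger_gap: 22.0
gripper_force: 68.5
```

apply_moves --steps '[[[1,0,-0.04,-0.073,0,0,0],[1,0,-0.04,-0.073,0,0,0],[1,0,-0.04,-0.073,0,0,0],[1,0,-0.04,-0.073,0,0,0],[1,0,-0.04,-0.073,0,0,0],[1,0,0,0,0,0,0],[1,0,0,0,0,0,0],[1,0,0,0,0,0,0],[1,0,0,0,0,0,0],[1,0,0,0,0,0,0]]]'

```text
time: 74.25
eef_pos: [464.8, -182.4, 193.4]
tool_rot: [[1.0, -0.029, -0.0], [-0.029, -1.0, 0.0], [-0.0, -0.0, -1.0]]
wrist_force: [1.9, 2.2, -6.9]
finger_gap: 21.5
gripper_force: 68.7
```

apply_moves --steps '[[[1,0,0.153,-0.074,0,0,0],[1,0,0.153,-0.074,0,0,0],[1,0,0.16,-0.059,0,0,0],[1,0,0.16,-0.058,0,0,0],[1,0,0.165,-0.042,0,0,0],[1,0,0.165,-0.042,0,0,0],[1,0,0.168,-0.026,0,0,0],[1,0,0.168,-0.025,0,0,0],[1,0,0.17,-0.009,0,0,0],[1,0,0.17,-0.008,0,0,0]]]'

```text
time: 75.25
eef_pos: [462.4, -261.9, 214.2]
tool_rot: [[1.0, -0.03, -0.001], [-0.03, -1.0, 0.006], [-0.001, -0.006, -1.0]]
wrist_force: [2.4, 10.2, -3.2]
finger_gap: 21.7
gripper_force: 69.0
```

apply_moves --steps '[[[1,0,0.17,0.008,0,0,0],[1,0,0.17,0.009,0,0,0],[1,0,0.168,0.025,0,0,0],[1,0,0.168,0.026,0,0,0],[1,0,0.165,0.042,0,0,0],[1,0,0.165,0.042,0,0,0],[1,0,0.16,0.058,0,0,0],[1,0,0.16,0.059,0,0,0],[1,0,0.153,0.074,0,0,0],[1,0,0.153,0.074,0,0,0]]]'

```text
time: 76.25
eef_pos: [460.4, -343.5, 194.4]
tool_rot: [[1.0, -0.029, 0.001], [-0.029, -1.0, 0.005], [0.001, -0.005, -1.0]]
wrist_force: [1.7, 8.2, 0.3]
finger_gap: 21.1
gripper_force: 68.7
```

apply_moves --steps '[[[1,0,0.03,0,0,0,0],[1,0,0.02,0,0,0,0],[1,0,0,0,0,0,0],[1,0,0,0,0,0,0],[1,0,0,0,0,0,0],[1,0,0,0,0,0,0],[1,0,0,0,0,0,0],[1,0,0,0,0,0,0],[1,0,0,0,0,0,0],[1,0,0,0,0,0,0]]]'

```text
time: 77.25
eef_pos: [460.3, -344.3, 194.4]
tool_rot: [[1.0, -0.03, 0.0], [-0.03, -1.0, 0.008], [0.0, -0.008, -1.0]]
wrist_force: [2.2, 10.8, 2.0]
finger_gap: 21.4
gripper_force: 69.0
```

apply_moves --steps '[[[-1,0,0,0,0,0,0],[-1,0,0,0,0,0,0],[-1,0,0,0,0,0,0],[-1,0,0,0,0,0,0],[-1,0,0,0,0,0,0],[-1,0,0,0,0,0,0],[-1,0,0,0,0,0,0],[-1,0,0,0,0,0,0],[-1,0,0,0,0,0,0],[-1,0,0,0,0,0,0]]]'

```text
time: 78.25
eef_pos: [460.1, -348.1, 193.6]
tool_rot: [[1.0, -0.029, -0.0], [-0.029, -1.0, 0.0], [-0.0, -0.0, -1.0]]
wrist_force: [-0.0, 1.0, -0.3]
finger_gap: 85.5
gripper_force: 0.0
```

apply_moves --steps '[[[-1,0,0,-0.4,0,0,0],[-1,0,0,-0.5,0,0,0],[-1,0,0,-0.5,0,0,0],[-1,0,0,-0.5,0,0,0],[-1,0,0,-0.5,0,0,0],[-1,-0.5,0,0,0,0,0],[-1,-0.5,0,0,0,0,0],[-1,0,0,0,0,0,0],[-1,0,0,0,0,0,0],[-1,0,0,0,0,0,0]]]'

```text
time: 79.25
eef_pos: [410.8, -346.8, 313.5]
tool_rot: [[1.0, -0.029, 0.0], [-0.029, -1.0, 0.0], [0.0, -0.0, -1.0]]
wrist_force: [-0.1, -0.4, -1.0]
finger_gap: 85.4
gripper_force: 0.0
```

Run:
```python
from h import *
plan([466,-190.6,176],-91.7)
for n in('scene','top'):
    p,d=capture(n); np.savez(n+'12.npz',p=p,d=d); C=cloud(n,d)
    C2=cloud(n,cv2.medianBlur(d,3))
    for nm,b,zl,zh in(('sens',(580,730,-320,-100),118,130),('carr',(580,730,-320,-100),68,76),('lever',(400,540,-400,-250),185,230),('shield',(380,520,350,500),15,24)):
      for P,r,st in comps(C if nm=='lever' else C2,b,zl,zh,30): print(n,nm,len(P),'c',np.round(r[0],1),'sz',np.round(r[1],1),'a',round(r[2],1),'z',np.percentile(P[:,2],[5,50,95,99]).round(1))
p=np.load('scene12.npz')['p']; cv2.imwrite('pics/s12.png',cv2.resize(p[190:350,150:470],(800,400),interpolation=2))
```

```text
t79.2 pos [ 410.8 -346.8  313.5] yaw_y -91.6 tilt [0.0005 0.0001] F [-0.1 -0.4 -1. ] gap 85.4 gf 0 q1 -0.72 q6 0.88
  shift [ 1.014 -3.153  2.751] |d| 4.306  rz 0.06 or -179.94
scene sens 1011 c [ 647.2 -226.8] sz [101.5  58.3] a 88.3 z [119.4 121.4 123.8 127.4]
scene carr 426 c [ 648.5 -227.1] sz [121.   65.9] a 86.6 z [68.7 71.4 75.1 75.9]
scene lever 444 c [ 461.5 -340.2] sz [23.1 95.5] a 88.2 z [189.4 200.1 203.9 204.6]
scene shield 353 c [436.2 425. ] sz [102.3  67.9] a 90.0 z [15.9 20.1 21.6 22.4]
top sens 524 c [ 646.4 -225.9] sz [98.4 56.5] a 88.6 z [119.5 122.3 124.9 126.7]
top carr 128 c [ 629.  -216.9] sz [128.5  59.1] a 63.4 z [68.8 71.9 75.4 75.9]
top lever 241 c [ 459.9 -335.7] sz [24.8 91. ] a 87.3 z [192.3 201.2 207.1 209. ]
top shield 587 c [439.6 425.3] sz [104.6  59.6] a 89.1 z [16.1 20.3 22.6 23.4]
```

View pics/s12.png

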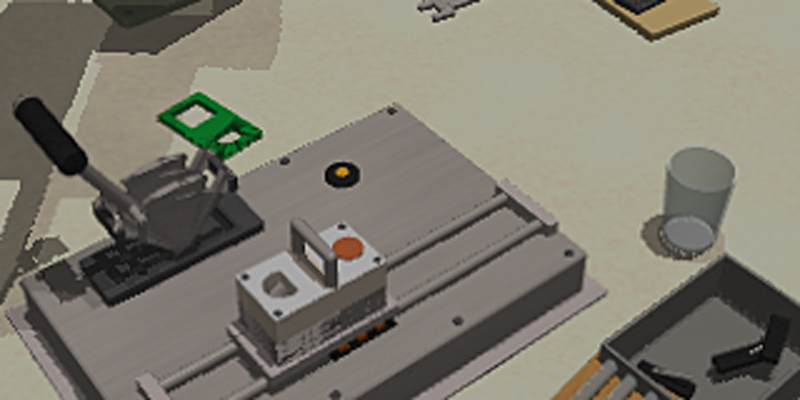

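The lever is down in the right-hand notch with its bar top at about 204.5 mm, as at the start. The loaded carriage is over the heater, the shield is on the board and the beaker is upright, so I'm handing in.

```bash
python3 -c "
from rig import *
print(hand_in())"
```

```text
the job is handed in; nothing more can be done
None
```

The job is handed in (no verdict came back): by the last camera check, the lever is home in the right-hand notch with the loaded carriage over the heater. All three aperture plates I found and the sensor block are fully down on the post, the shield is flat on the board, and the beaker is upright.

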